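Weigh the stone models on the covered balance

ROBOT

A 6-joint arm with a two-finger parallel gripper is mounted at the origin on a cart in front of the work surface, level with it; the furniture and walls round the work are solid. World frame = base frame: x ahead of the robot, y to its left, z up, the work surface at z = 0. Lengths are in m, angles in degrees, forces in N, time in s.
With the tool pointing down it reaches from about 0.3 to 0.85 m from the base axis. Payload 4.2 kg.
Tool frame: the origin (TCP) lies on the centre line of the jaws, within the pads' length; the fingertips stand 25 mm ahead of it and the grasp point (between the pads) lies 6 mm ahead of it (r.tcp_to_tips is the distance from the TCP to the fingertips, in m); z points along the fingers, y is the line along which they close (so a half turn about z gives the same grasp; the last joint's range is limited). The gripper opens to 91 mm and grips with 3 to 60 N. Pads are 32 mm wide; open, the fingers measure 118 mm over their backs; the gripper's body (76 mm by 178 mm) begins 60 mm behind the grasp point.
Start: joints at [-66.52, 18.312, 89.639, -0, 72.044, -1.146], TCP at [0.24, -0.523, 0.239] pointing down, gripper open.
Joint ranges: [-177.97, 177.97], [-48.28, 115.42], [12.27, 149.76], [-77.06, 257.06], [2.81, 150.46], [-146.56, 146.56]. Speed limits (degrees/s): [147.25, 147.25, 180, 180, 180, 180].

INTERFACE

Orientations are given as a 3x3 rotation matrix whose columns are the frame's x, y, z axes.
In Python, from plant import r, camera, camera_model, hand_in gives the robot as it stands.
- The arm moves only by the tool carry_out, never from a script. Its argument "deltas" is a list that holds one entry, the list of rows, each a list of 5 numbers: the shift along the tool's x, y, z in mm, then the turn about the tool's z in degrees, then the opening in per cent of the stroke, from 0 (shut) to 100 (fully open). A call has 1 to 5 rows; each row is the pose to reach, as a shift and turn from the pose commanded when the call began, along the tool's axes at that moment; what a row does not reach only later rows make up. A row lasts 1/8 s, in which the tool goes at most 62.5 mm and 10.7 degrees, less where a joint would pass 70% of its speed; a pose out of reach is approached as far as the arm can. A call with a gripper value outside its range is refused whole. The fingers move at their own pace and stop on an object; the grip force is fixed at half the most. Time passes only in rows, so rows that repeat a pose let the fingers close. It gives the time, the measured TCP pose, the force, the opening and the grip force at its end, in the units of the state.
- r.get_state(): the state, without advancing time (a new reading comes with each control period).
- camera(name): name is "scene" or "side" or "wrist"; returns (picture, depth): 384x512x3 uint8, red, green, blue; 384x512 float32, m along the optical axis (not along the pixel's ray), 0 where there is no reading.
- camera_model(name): a dict with "fx", "fy", "cx", "cy" (pixels), "world_to_cam" (4x4, takes a point from world to camera coordinates); the wrist camera has in their place "hand_eye" (4x4, takes a point from camera to tool coordinates, whose origin is the TCP and whose axes are the flange's). Camera axes: x right, y down, z forward; pixel columns grow to the right and rows downward; lengths in m; the calibration is good to about 2 mm. The wrist camera is an equidistant fisheye: a pixel r from the principal point sees the ray r / f radians off the axis. A picture is of the moment at which its call begins: read the wrist's pose just before it. camera_model takes no time and is no camera call.
- hand_in(): hands the job in; it is judged then, once.
The state is a dict: "time_s": time; "qpos": joint angles; "joint_velocities": joint speeds; "effort": joint torques, N m; "position": TCP position; "tcp_rot": TCP orientation; "force": force on the tool from outside, world axes, zero at the start; "torque": the same for the moment, N m; "gripper_width": finger opening in m; "gripper_force": force on a finger pad.
Only numpy, scipy, OpenCV 4.12 (cv2) and the standard library are available. Lean on these libraries where they do the work, as an engineer would, in place of code of your own. Each camera call takes 0.05 s, during which the arm holds its last target. There are 200 camera calls.

TASK

Weigh the dental stone models: turn the cover on the balance's right pan anticlockwise until its lugs reach the slots, lift it off and stand it open side down on free worktop; lay every model there is base-down on the left pan and stand known weights on the right pan until, with your hand off, the needle has rested in the dark level band for two seconds. Then stand all weights upright on the worktop again, clear of the balance, and put the cover back over the right pan, turning it clockwise about a sixth of a turn to lock it. Leave the models on their pan and the two jars behind the balance alone.

Things in the scene. Friction and masses are not known exactly. Their poses are not given: they have to be found in the camera images.
- balance: fixed two-pan balance, 416 mm wide, 184 mm deep; origin under its middle on the worktop, x to its back (away from the robot), y to its left. Left pan centre at y = +130 mm, right at y = -130 mm; a dial plate 74 mm wide stands in the middle, 125 mm high. The heavier pan sinks (up to 12 mm from level, the other rises as much), wherever on the pan its load lies.
- left_pan: left pan, for the models: rectangular, inside 164 mm (x, fore and aft) by 122 mm (y), rim 8 mm high; origin at the centre of its floor (45 mm above the worktop when level), axes as the balance's. Two models fit one behind the other with their 72 mm side fore and aft. The worktop to the left of this pan is free (up to world y = 0.53 m) and has room for the cover.
- right_pan: right pan, for the weights: round, inside radius 58 mm, rim 6 mm high; origin at the centre of its floor (45 mm above the worktop when level), axes as the balance's; hidden by the cover at first. All four weights fit in a 2 by 2 pattern, 48 mm apart.
- needle (a joint): needle on the dial that faces the robot: 0 rad upright = balanced, positive leans right = right pan heavier, negative leans left = left pan heavier; 0.004 rad per gram of difference, up to about 0.4 rad (100 g). The dark level band on the dial reaches from -0.13 to 0.13 rad. The needle settles about 1 s after a load changes.
- collar (a point): steel bayonet collar fixed round the right pan, outer radius 92 mm, 26 mm high; point at its centre on the worktop, axes as the balance's. Its flanges hold the cover's lugs down; it has two slots where the lugs come free, at the front and at the back of the pan (along the balance's x). Inside it the locked cover stands on a foot plate 12 mm high.
- cover: grey round cover, bayonet-locked over the right pan: upside-down cup 140 mm in diameter, 60 mm tall, two lugs at its lower edge on its own +x and -x sides (to 83 mm radius). Origin: centre of its lower edge. It goes on and off with its x along the balance's x, within 0.2 rad (either way round); clockwise (from above) of that it is locked from 0.5 rad on. Stops: 1.8 rad clockwise, 0.25 rad anticlockwise.
- cover_grip (a point): point on the axis of the black bar grip on top of the cover, at a good gripping height 84 mm above the cover's lower edge; the bar lies along the cover's x, in line with its lugs: 66 mm long, 16 mm thick, from 60 to 98 mm above the lower edge; axes as the cover's
- weight_200_center (a point): plain aluminium balance weight, 200 g: cylinder 46 mm in diameter, 44 mm tall, with a round knob 18 mm in diameter and 26 mm tall on top (total height 70 mm); take it by the knob. Point at its centre, 35 mm above its foot; z up along its axis. The weights are told apart by body diameter.
- weight_100a_center (a point): plain aluminium balance weight, 100 g: cylinder 34 mm in diameter, 44 mm tall, with a round knob 18 mm in diameter and 26 mm tall on top (total height 70 mm); take it by the knob. Point at its centre, 35 mm above its foot; z up along its axis. The weights are told apart by body diameter.
- weight_100b_center (a point): plain aluminium balance weight, 100 g: cylinder 34 mm in diameter, 44 mm tall, with a round knob 18 mm in diameter and 26 mm tall on top (total height 70 mm); take it by the knob. Point at its centre, 35 mm above its foot; z up along its axis. The weights are told apart by body diameter.
- weight_50_center (a point): plain aluminium balance weight, 50 g: cylinder 24 mm in diameter, 44 mm tall, with a round knob 18 mm in diameter and 26 mm tall on top (total height 70 mm); take it by the knob. Point at its centre, 35 mm above its foot; z up along its axis. The weights are told apart by body diameter.
- model_a_center (a point): beige dental stone model with a flat-sided base, 59 mm (its x) by 72 mm (its y), 26 mm tall; the base is solid up to 15 mm. Take it across the 59 mm. Mass unknown, 90 to 240 g. Point at its centre 13 mm above its underside. It may be absent.
- model_b_center (a point): off-white dental stone model with a flat-sided base, 59 mm (its x) by 72 mm (its y), 23 mm tall; the base is solid up to 12 mm. Take it across the 59 mm. Mass unknown, 90 to 240 g. Point at its centre 11.5 mm above its underside. It may be absent.
- jelly_jar: bystander behind the balance: oval jar with a lid, 45x67x63 mm; origin under its middle
- separator_jar: bystander behind the balance: round screw-lid jar, 54 mm in diameter, 62 mm tall; origin under its middle
Mind the look-alikes: they are no part of the job. What is shaped like the part that bears model_b_center but green or yellow is not meant.

How it is judged:
By the outcome, as a careful person would: the job done as asked, in the order asked, and still so for the second after the job is handed in, with the robot touching nothing.
Of model_a, model_b only 1 to 2 are there at a start; the rules pass over those that are not, and their reading is None.
At some moment in a run one of model_a, model_b may be knocked a few centimetres aside while the robot is not near it.
It also fails if it takes over 210 s, if anything falls off the work surface, if the arm or the gripper's body presses on something with over 40 N, if the wrist force passes 120 N, or if a joint passes its speed limit or range.

## Working session

There is one attempt and no reset: what is moved stays moved. The work goes in short steps, Python scripts to look and compute and a tool call to move; the robot and the scene stay as the last step left them, time stands still between calls to the robot, and variables do not carry over. Pictures are saved under pics/ and viewed, at most 14 in all, crops included, and the job is handed in when it is done.

Besides the shell and the picture viewer there is one more tool, called after ">>>" by a JSON object that holds its "method" and its "body", one argument or row to a line. carry_out: Moves the arm, as the interface text tells. Its arguments: {"type":"object","properties":{"deltas":{"type":"array","items":{"type":"array","items":{"type":"array","items":{"type":"number"}}}}},"required":["deltas"]}

```bash
ls; mkdir -p pics; cat > h.py <<'E'
import numpy as np, cv2
from plant import r, camera, camera_model, hand_in
def save(n,p): cv2.imwrite('pics/'+n+'.png',p[:,:,::-1])
def cloud(name,d):
    m=camera_model(name); T=np.linalg.inv(m['world_to_cam'])
    v,u=np.mgrid[0:384,0:512]
    P=np.stack([(u-m['cx'])/m['fx']*d,(v-m['cy'])/m['fy']*d,d],-1)
    return P@T[:3,:3].T+T[:3,3]
def ray(name,u,v,z):
    m=camera_model(name); T=np.linalg.inv(m['world_to_cam'])
    d=T[:3,:3]@np.array([(u-m['cx'])/m['fx'],(v-m['cy'])/m['fy'],1]); o=T[:3,3]
    return o+d*(z-o[2])/d[2]
E
python3 - <<'E'
from h import *
for n in('scene','side'):
    p,d=camera(n); save(n+'0',p); np.savez('pics/'+n+'0.npz',p=p,d=d)
    T=np.linalg.inv(camera_model(n)['world_to_cam']); print(n,T[:3,3].round(3),T[:3,2].round(3))
s=r.get_state(); print(s['time_s'],s['position'],np.round(s['tcp_rot'],3),s['gripper_width'])
E
```

```text
pics
scene [-0.373 -0.434  1.232] [ 0.575  0.445 -0.686]
side [ 0.636 -0.744  1.049] [-0.024  0.727 -0.686]
0.1 [ 0.23943115 -0.52234371  0.23823717] [[ 0.909  0.417 -0.001]
 [ 0.417 -0.909  0.001]
 [ 0.    -0.002 -1.   ]] 0.09114664779344217
```

```bash
python3 - <<'E'
import cv2
for n in('scene','side'):
    i=cv2.imread(f'pics/{n}0.png'); cv2.imwrite(f'pics/{n}0b.png',cv2.resize(i,(800,600),interpolation=cv2.INTER_CUBIC))
E
```

```text
(no output)
```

View pics/scene0b.png

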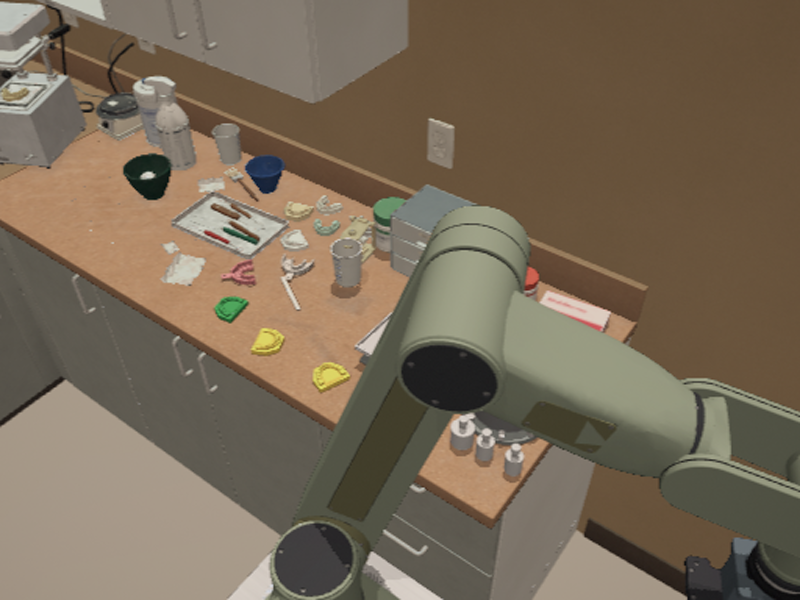

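View pics/side0b.png

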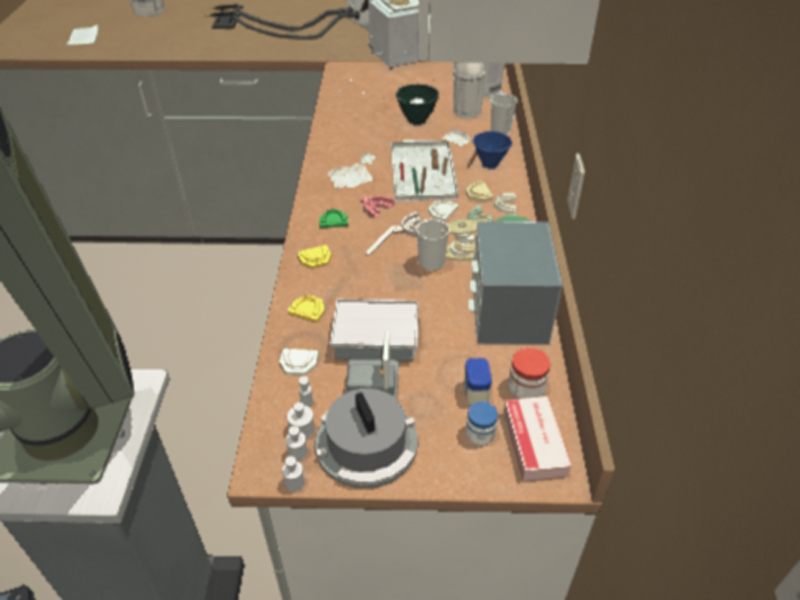

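Side view (800×600 px): cover (367,430) with its grip at (365,412) and the left pan at (375,328). The weights are at (305,392), (300,420), (295,443) and (292,473), and the jars at (480,380) and (482,423).

Could be taken for a model:
- off-white (298,360): the model_b candidate
- yellow (306,308) and (314,257), and green (333,219): look-alikes
- beige (480,190) and white (443,210): far back, perhaps decor

Next I measure these and take a close crop.

```bash
python3 - <<'E'
from h import *
z=np.load('pics/side0.npz'); p,d=z['p'],z['d']; C=cloud('side',d)
def at(u,v): 
    u,v=int(u*.64),int(v*.64); return C[v,u].round(3),p[v,u]
for n,u,v in [('white',298,360),('yel1',306,308),('yel2',314,257),('grn',333,219),('beige',480,190),('wh2',443,210),('olive',462,245),('grip',362,405),('w1',305,381),('w2',299,408),('w3',295,432),('w4',291,462),('pan',375,328),('dial top',387,335),('jar1',478,368),('jar2',482,410),('box',535,430),('covertop',340,410)]: print(n,*at(u,v))
# blobs: heights of connected regions in x .3-.85, y -.4..0.6
def foot(mask,name):
    q=C[mask]; (c,s,a)=cv2.minAreaRect((q[:,:2]*1000).astype(np.float32)); print(name,len(q),np.round(c,1),np.round(s,1),round(a,1),'z',q[:,2].max().round(3))
def blob(u,v,zlo,zhi,R=.06):
    c=at(u,v)[0]; m=(np.hypot(C[...,0]-c[0],C[...,1]-c[1])<R)&(C[...,2]>zlo)&(C[...,2]<zhi); 
    n,l=cv2.connectedComponents(m.astype(np.uint8)); return l==l[int(v*.64),int(u*.64)]
for n,u,v in [('white',298,365),('yel1',306,308),('beige',480,192)]: foot(blob(u,v,.008,.06),n)
print('left pan');
m=(C[...,0]>.3)&(C[...,0]<.8)&(C[...,1]<.3)&(C[...,2]>.035)&(C[...,2]<.075); 
for n,lo,hi in [('covertop',.065,.085),('grip',.09,.13)]:
    m=(C[...,2]>lo)&(C[...,2]<hi)&(np.hypot(C[...,0]-at(340,410)[0][0]-.03,C[...,1]-at(340,410)[0][1])<.09); foot(m,n)
cv2.imwrite('pics/c1.png',cv2.resize(p[150:330,150:350,::-1],(800,720))[:600])
cv2.imwrite('pics/c1.png',cv2.resize(p[185:320,160:340,::-1],(800,600),interpolation=cv2.INTER_CUBIC))
E
```

```text
white [0.409 0.178 0.013] [242 245 240]
yel1 [0.407 0.324 0.014] [241 240 104]
yel2 [0.405 0.495 0.016] [237 233  98]
grn [0.438 0.644 0.013] [ 82 187  99]
beige [0.808 0.774 0.017] [231 225 171]
wh2 [0.709 0.682 0.017] [235 239 228]
olive [0.75  0.544 0.019] [201 199 167]
grip [ 0.552 -0.006  0.107] [45 46 46]
w1 [0.442 0.079 0.069] [234 232 226]
w2 [0.439 0.014 0.069] [231 228 222]
w3 [ 0.437 -0.036  0.069] [236 234 227]
w4 [ 0.44  -0.096  0.07 ] [235 233 226]
pan [0.563 0.241 0.045] [235 231 224]
dial top [0.589 0.147 0.121] [238 241 232]
jar1 [0.759 0.119 0.065] [ 65  94 178]
jar2 [0.761 0.021 0.064] [ 88 131 180]
box [0.857 0.005 0.03 ] [241 232 221]
covertop [0.511 0.01  0.072] [150 150 145]
white 279 [409.8 175.2] [60.9 70.4] 88.6 z 0.025
yel1 222 [410.6 333. ] [62.1 71.1] 72.3 z 0.024
beige 150 [802.7 766.9] [58.6 73. ] 18.7 z 0.027
left pan
covertop 1499 [557.5  -5.3] [142.8 136.1] 28.3 z 0.085
grip 179 [562.3  24. ] [133.   42.3] 82.0 z 0.122
```

View pics/c1.png

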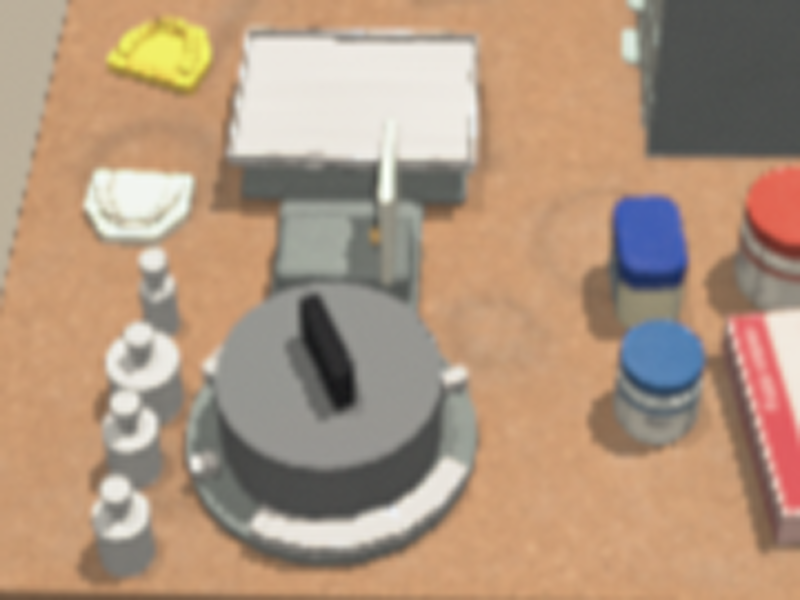

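The crop shows the off-white model_b at (140,203) with yellow look-alikes behind it. The cover is on the collar, its bar running from (310,305) to (345,395), so it is roughly 70° clockwise of the balance's x. The weights in a row are 50 at (157,290), 200 at (143,370) and 100s at (130,440) and (122,525). The beige thing in the back is about 1.1 m away, out of reach, so it is background.

```bash
cat >> h.py <<'E'
def rect(q):
    c,s,a=cv2.minAreaRect((q[:,:2]*1000).astype(np.float32)); return np.round(c,1),np.round(s,1),round(a,1)
def comps(C,x0,x1,y0,y1,z0,z1,mn=15):
    m=((C[...,0]>x0)&(C[...,0]<x1)&(C[...,1]>y0)&(C[...,1]<y1)&(C[...,2]>z0)&(C[...,2]<z1)).astype(np.uint8)
    n,l=cv2.connectedComponents(m)
    return [C[l==i] for i in range(1,n) if (l==i).sum()>=mn]
E
python3 - <<'E'
from h import *
z=np.load('pics/side0.npz'); p,d=z['p'],z['d']; C=cloud('side',d)
print('grip');[print(len(q),rect(q),q[:,2].max().round(3)) for q in comps(C,.48,.66,-.1,.09,.096,.115)]
print('cover');[print(len(q),rect(q),cv2.minEnclosingCircle((q[:,:2]*1000).astype(np.float32))) for q in comps(C,.45,.68,-.12,.1,.067,.08)]
print('pan');[print(len(q),rect(q),q[:,2].min()) for q in comps(C,.42,.7,.15,.35,.045,.075)]
print('dial');[print(len(q),rect(q)) for q in comps(C,.45,.7,.09,.16,.08,.14,5)]
print('knobs');[print(len(q),rect(q)) for q in comps(C,.38,.48,-.2,.12,.058,.08,5)]
print('bodies');[print(len(q),rect(q)) for q in comps(C,.38,.49,-.2,.12,.038,.048,5)]
print('things');[print(len(q),rect(q),q.max(0).round(3)) for q in comps(C,.3,.95,-.25,.8,.006,.4,40)]
E
```

```text
grip
141 (array([557.7, -10.7]), array([16., 66.]), 22.7) 0.113
cover
1484 (array([557.5,  -9.8]), array([137.8, 139.9]), 8.3) ((556.5177001953125, -10.255258560180664), 71.9322280883789)
pan
307 (array([561.6, 249.2]), array([137.4, 169.8]), 88.9) 0.04502983593475829
123 (array([618.8, 236.8]), array([ 51.9, 110. ]), 0.3) 0.04500266042867529
17 (array([525.3, 258.3]), array([16., 33.]), 3.6) 0.045013258377834875
39 (array([580.1, 249.1]), array([38.2, 38. ]), 72.1) 0.04501408246035776
dial
70 (array([587.1, 123. ]), array([12.1, 64.3]), 1.8)
knobs
38 (array([438.6,  78.9]), array([18.1, 17.9]), 38.1)
39 (array([437.1,  17.3]), array([15.8, 17.3]), 45.2)
44 (array([436.4, -35.2]), array([18.7, 16.2]), 86.8)
42 (array([439.3, -95.7]), array([18.8, 17.3]), 53.2)
bodies
33 (array([439.2,  74.8]), array([21.1, 18.3]), 16.7)
138 (array([437.5,  16. ]), array([42.2, 41.6]), 6.8)
79 (array([437. , -36.6]), array([31. , 29.6]), 22.0)
87 (array([440.3, -98.5]), array([32.2, 29.5]), 24.2)
things
7416 (array([790.8, 337.8]), array([921.9, 318.3]), 90.0) [0.95  0.799 0.17 ]
157 (array([667.3, 76
[... 184 characters left out ...]
[0.587 0.747 0.021]
112 (array([867.3, 721.3]), array([73.5, 51.6]), 84.3) [0.897 0.755 0.028]
165 (array([437.3, 651.7]), array([70.3, 60.2]), 4.0) [0.474 0.681 0.022]
194 (array([409.5, 501.8]), array([70. , 62.2]), 25.4) [0.442 0.541 0.024]
246 (array([410.2, 333.2]), array([62.1, 73.4]), 72.3) [0.444 0.364 0.024]
5821 (array([556.9, 107.3]), array([420.8, 180.2]), 89.8) [0.648 0.318 0.127]
2279 (array([855.6,  40.6]), array([ 90.1, 240.4]), 4.1) [0.909 0.161 0.08 ]
302 (array([410.3, 177.2]), array([71.3, 62.9]), 3.1) [0.445 0.209 0.025]
907 (array([763.1,  69.4]), array([161.5,  53.6]), 89.4) [0.789 0.15  0.067]
829 (array([439.3, -10.5]), array([ 45.7, 203.5]), 3.8) [0.461 0.091 0.073]
```

```bash
cat >> h.py <<'E'
def pose():
    s=r.get_state(); R=np.array(s['tcp_rot']); p=np.array(s['position'])*1000
    return np.array([*p,np.degrees(np.arctan2(R[1,0],R[0,0]))])
def info():
    s=r.get_state(); print('t',s['time_s'],'pose',pose().round(1),'w',round(s['gripper_width']*1000,1),'gf',round(float(np.max(s['gripper_force'])),1),'F',np.round(s['force'],1),'q',np.round(s['qpos'],0))
def plan(*wps,start=None):
    "tool-frame totals (mm, deg) leg by leg; wps are world (x,y,z mm, psi deg = heading of tool x)"
    a=pose() if start is None else np.array(start,float)
    for w in wps:
        w=np.array(w,float); d=w-a; c,s=np.cos(np.radians(a[3])),np.sin(np.radians(a[3]))
        t=(-(d[3])+180)%360-180
        print('->',w,'tool:',np.round([c*d[0]+s*d[1], s*d[0]-c*d[1], -d[2], t],1),'rows>=',int(np.ceil(max(np.linalg.norm(d[:3])/62,abs(t)/10.7)))); a=w
E
python3 - <<'E'
from h import *
info()
print(camera_model('wrist')['hand_eye'])
plan((400,-265,225,24.6),(557,-10,200,24.6),(557.5,-10.5,200,112.7),(557.5,-10.5,102,112.7))
E
```

```text
t 0.1 pose [ 239.4 -522.3  238.2   24.6] w 91.1 gf 0.0 F [ 0.6  0.  -0.3] q [-67.  18.  90.  -0.  72.  -1.]
[[-4.84014431e-04 -9.66539029e-01 -2.56519144e-01  7.20284327e-02]
 [ 9.99999260e-01 -7.54017682e-04  9.54211218e-04  2.67195082e-04]
 [-1.11570235e-03 -2.56518492e-01  9.66538679e-01 -1.46763672e-01]
 [ 0.00000000e+00  0.00000000e+00  0.00000000e+00  1.00000000e+00]]
-> [ 400.  -265.   225.    24.6] tool: [ 253.2 -167.    13.2    0. ] rows>= 5
-> [557.  -10.  200.   24.6] tool: [ 248.9 -166.5   25.     0. ] rows>= 5
-> [557.5 -10.5 200.  112.7] tool: [  0.2   0.7  -0.  -88.1] rows>= 9
-> [557.5 -10.5 102.  112.7] tool: [ 0.  0. 98.  0.] rows>= 2
```

>>> {"method": "carry_out", "body": {
  "deltas": [
    [[50,-33,3,0,100],[100,-66,6,0,100],[150,-100,8,0,100],[200,-133,10,0,100],[250,-165,13,0,100]]
  ]
}}

```text
time_s: 0.72
position: [0.3987, -0.2668, 0.2257]
tcp_rot: [[0.909, 0.416, 0.0], [0.416, -0.909, -0.0], [0.0, 0.0, -1.0]]
force: [1.1, -1.3, 0.1]
gripper_width: 0.0913
gripper_force: 0.0
```

>>> {"method": "carry_out", "body": {
  "deltas": [
    [[50,-33,5,-8,100],[100,-66,10,-16,100],[150,-100,15,-24,100],[200,-133,20,-32,100],[248,-165,25,-40,100]]
  ]
}}

```text
time_s: 1.35
position: [0.5555, -0.0133, 0.2005]
tcp_rot: [[0.424, 0.906, -0.0], [0.906, -0.424, -0.0], [-0.0, -0.0, -1.0]]
force: [0.7, -0.1, 0.2]
gripper_width: 0.091
gripper_force: 0.0
```

>>> {"method": "carry_out", "body": {
  "deltas": [
    [[1,1,0,-10,100],[2,2,0,-20,100],[3,2,0,-30,100],[3,2,0,-40,100],[3,2,0,-48,100]]
  ]
}}

```text
time_s: 1.98
position: [0.5576, -0.0133, 0.2004]
tcp_rot: [[-0.389, 0.921, -0.001], [0.921, 0.389, -0.0], [0.0, -0.001, -1.0]]
force: [-0.7, -0.6, -0.4]
gripper_width: 0.0912
gripper_force: 0.0
```

```bash
cat >> h.py <<'E'
def wcloud(d,s):
    m=camera_model('wrist'); v,u=np.mgrid[0:384,0:512]
    a=(u-m['cx'])/m['fx']; b=(v-m['cy'])/m['fy']; t=np.hypot(a,b)
    k=np.where(t>1e-9,np.tan(np.minimum(t,1.5))/np.maximum(t,1e-9),1)
    P=np.stack([a*k*d,b*k*d,d],-1); H=m['hand_eye']; P=P@H[:3,:3].T+H[:3,3]
    return P@np.array(s['tcp_rot']).T+np.array(s['position'])
def wrist(name):
    s=r.get_state(); p,d=camera('wrist'); save(name,p); C=wcloud(d,s); C[d<=0]=np.nan; return p,d,C
def side(name):
    p,d=camera('side'); save(name,p); C=cloud('side',d); C[d<=0]=np.nan; return p,d,C
E
python3 - <<'E'
from h import *
info(); p,d,C=wrist('w1')
for n,b in [('grip',(.48,.66,-.1,.09,.096,.115)),('cover',(.45,.68,-.12,.1,.067,.08)),('things',(.3,.95,-.3,.5,.01,.2))]:
    for q in comps(C,*b,40): print(n,len(q),rect(q),q[:,2].max().round(3))
E
```

```text
t 1.975 pose [557.6 -13.3 200.4 112.9] w 91.2 gf 0.0 F [-0.7 -0.6 -0.4] q [ -3.  18.  95.  -0.  66. -25.]
grip 58 (array([587.1,  85.4]), array([3.4, 8.9]), 36.9) 0.115
grip 1429 (array([557.7,  -8.7]), array([15.6, 65.6]), 23.2) 0.113
cover 49 (array([586. ,  90.9]), array([ 3.2, 16.8]), 13.0) 0.08
cover 14128 (array([557. ,  -7.4]), array([139. , 135.1]), 23.3) 0.08
things 361 (array([419.7, 154.8]), array([58.8, 16.7]), 18.3) 0.023
things 33057 (array([557.1,  81.9]), array([182.4, 368. ]), 0.4) 0.128
things 3452 (array([793.8, 295.6]), array([ 94. , 175.4]), 26.8) 0.096
things 622 (array([441.6,  78. ]), array([22.9, 20.3]), 76.3) 0.073
things 1633 (array([438. ,  18.7]), array([45.8, 44.8]), 14.8) 0.073
things 5527 (array([843.5, 115.3]), array([ 97.6, 216.2]), 81.0) 0.079
things 981 (array([438.2, -31.4]), array([29.4, 33.4]), 42.3) 0.074
things 995 (array([440.5, -92. ]), array([30. , 33.9]), 57.0) 0.073
things 1885 (array([812.6,  43.6]), array([166.3,  47.3]), 23.4) 0.065
things 555 (array([513. , -26.9]), array([ 9.1, 29.5]), 41.0) 0.2
things 553 (array([598.4,   9.1]), array([ 9.1, 29.2]), 3.7) 0.2
```

View pics/w1.png

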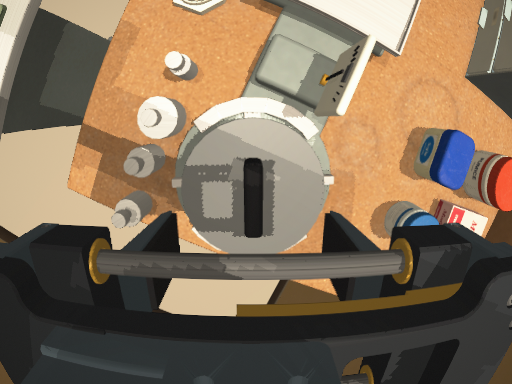

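The wrist view shows the bar at (253,197), aligned between the jaws, with the dial at (343,80). Going down to grip.

>>> {"method": "carry_out", "body": {
  "deltas": [
    [[3,1,45,0,100],[3,1,80,0,100],[3,1,97,0,100],[3,1,97,0,100],[3,1,97,0,10]]
  ]
}}

```text
time_s: 2.65
position: [0.5583, -0.0103, 0.1046]
tcp_rot: [[-0.384, 0.923, 0.001], [0.923, 0.384, -0.0], [-0.001, 0.001, -1.0]]
force: [0.5, 0.1, 0.3]
gripper_width: 0.084
gripper_force: 0.0
```

>>> {"method": "carry_out", "body": {
  "deltas": [
    [[0,0,0,0,10],[0,0,0,0,10],[0,0,0,0,5],[0,0,0,0,5]]
  ]
}}

```text
time_s: 3.15
position: [0.5577, -0.0102, 0.1041]
tcp_rot: [[-0.385, 0.923, 0.0], [0.923, 0.385, -0.0], [-0.0, 0.0, -1.0]]
force: [0.9, -1.0, 1.0]
gripper_width: 0.044
gripper_force: 0.0
```

Fingers still closing.

>>> {"method": "carry_out", "body": {
  "deltas": [
    [[0,0,0,0,5],[0,0,0,0,5],[0,0,0,0,5],[0,0,0,0,5],[0,0,0,0,5]]
  ]
}}

```text
time_s: 3.78
position: [0.5578, -0.0102, 0.1039]
tcp_rot: [[-0.385, 0.923, 0.0], [0.923, 0.385, -0.0], [-0.0, 0.0, -1.0]]
force: [0.2, -0.5, -0.5]
gripper_width: 0.0156
gripper_force: 30.0
```

>>> {"method": "carry_out", "body": {
  "deltas": [
    [[0,0,0,-4,5],[0,0,0,-8,5],[0,0,0,-12,5],[0,0,0,-16,5],[0,0,0,-20,5]]
  ]
}}

```text
time_s: 4.4
position: [0.5576, -0.0102, 0.1039]
tcp_rot: [[-0.679, 0.734, -0.0], [0.734, 0.679, -0.0], [0.0, -0.0, -1.0]]
force: [0.5, 0.4, -0.4]
gripper_width: 0.0162
gripper_force: 30.0
```

>>> {"method": "carry_out", "body": {
  "deltas": [
    [[0,0,0,-5,5],[0,0,0,-10,5],[0,0,0,-15,5],[0,0,0,-20,5],[0,0,0,-25,5]]
  ]
}}

```text
time_s: 5.03
position: [0.5576, -0.0102, 0.1039]
tcp_rot: [[-0.926, 0.378, -0.0], [0.378, 0.926, -0.0], [0.0, -0.0, -1.0]]
force: [0.3, -0.1, 0.6]
gripper_width: 0.0162
gripper_force: 30.0
```

>>> {"method": "carry_out", "body": {
  "deltas": [
    [[0,0,0,-5,5],[0,0,0,-10,5],[0,0,0,-15,5],[0,0,0,-22,5],[0,0,0,-22,5]]
  ]
}}

```text
time_s: 5.65
position: [0.5576, -0.0103, 0.1039]
tcp_rot: [[-1.0, 0.008, -0.0], [0.008, 1.0, -0.0], [0.0, -0.0, -1.0]]
force: [-0.1, -0.7, -0.1]
gripper_width: 0.0156
gripper_force: 30.0
```

>>> {"method": "carry_out", "body": {
  "deltas": [
    [[0,0,-4,0,5],[0,0,-8,0,5],[0,0,-14,0,5]]
  ]
}}

```text
time_s: 6.02
position: [0.5575, -0.0102, 0.1181]
tcp_rot: [[-1.0, 0.007, -0.001], [0.007, 1.0, -0.0], [0.001, -0.0, -1.0]]
force: [-0.5, -0.3, -2.6]
gripper_width: 0.0157
gripper_force: 30.0
```

>>> {"method": "carry_out", "body": {
  "deltas": [
    [[0,0,-40,0,5],[0,0,-80,0,5],[0,0,-125,0,5],[0,50,-125,0,5],[0,100,-125,0,5]]
  ]
}}

```text
time_s: 6.65
position: [0.5585, 0.0905, 0.2442]
tcp_rot: [[-1.0, 0.009, 0.002], [0.009, 1.0, 0.0], [-0.002, 0.0, -1.0]]
force: [0.5, 1.0, -2.8]
gripper_width: 0.0159
gripper_force: 30.0
```

>>> {"method": "carry_out", "body": {
  "deltas": [
    [[0,60,0,0,5],[0,120,0,0,5],[0,180,0,0,5],[0,240,0,0,5],[0,300,0,0,5]]
  ]
}}

```text
time_s: 7.28
position: [0.56, 0.3916, 0.2432]
tcp_rot: [[-1.0, 0.007, 0.0], [0.007, 1.0, -0.0], [-0.0, -0.0, -1.0]]
force: [0.9, -0.6, -2.3]
gripper_width: 0.0158
gripper_force: 30.0
```

>>> {"method": "carry_out", "body": {
  "deltas": [
    [[0,40,0,0,5],[0,40,50,0,5],[0,40,90,0,5],[0,40,120,0,5],[0,40,140,0,5]]
  ]
}}

```text
time_s: 7.9
position: [0.5598, 0.4293, 0.101]
tcp_rot: [[-1.0, 0.007, -0.002], [0.007, 1.0, -0.002], [0.002, -0.002, -1.0]]
force: [0.7, -0.2, -1.6]
gripper_width: 0.016
gripper_force: 30.0
```

>>> {"method": "carry_out", "body": {
  "deltas": [
    [[0,0,0,0,5],[0,0,4,0,5],[0,0,8,0,5],[0,0,10,0,5],[0,0,10,0,5]]
  ]
}}

```text
time_s: 8.52
position: [0.5605, 0.4297, 0.093]
tcp_rot: [[-1.0, 0.007, 0.0], [0.007, 1.0, -0.0], [-0.0, -0.0, -1.0]]
force: [-0.7, -0.1, -1.9]
gripper_width: 0.0162
gripper_force: 30.0
```

>>> {"method": "carry_out", "body": {
  "deltas": [
    [[0,0,1,0,5],[0,0,2,0,5],[0,0,2,0,40],[0,0,2,0,40],[0,0,2,0,40]]
  ]
}}

```text
time_s: 9.15
position: [0.5606, 0.4298, 0.0909]
tcp_rot: [[-1.0, 0.006, 0.0], [0.006, 1.0, -0.0], [-0.0, -0.0, -1.0]]
force: [0.1, -0.0, -0.9]
gripper_width: 0.0364
gripper_force: 0.0
```

>>> {"method": "carry_out", "body": {
  "deltas": [
    [[0,0,0,0,100],[0,0,0,0,100],[0,0,-50,0,100],[0,0,-100,0,100],[0,0,-150,0,100]]
  ]
}}

```text
time_s: 9.78
position: [0.5604, 0.4297, 0.2424]
tcp_rot: [[-1.0, 0.007, 0.0], [0.007, 1.0, -0.0], [-0.0, -0.0, -1.0]]
force: [1.3, 0.6, -0.9]
gripper_width: 0.0837
gripper_force: 0.0
```

```bash
python3 - <<'E'
from h import *
info(); p,d,C=wrist('w2')
for n,b in [('grip',(.48,.66,.34,.5,.085,.105)),('white',(.35,.48,.1,.25,.006,.04)),('things',(.3,.95,-.3,.6,.008,.2))]:
    for q in comps(C,*b,40): print(n,len(q),rect(q),q[:,2].max().round(3))
p,d,C=side('s2')
for n,b in [('white',(.35,.48,.1,.25,.006,.04)),('cover',(.45,.7,.34,.55,.03,.07))]:
    for q in comps(C,*b,40): print(n,len(q),rect(q),q[:,2].max().round(3))
x=cv2.imread('pics/w2.png'); y=cv2.imread('pics/s2.png')[120:320,140:400]
cv2.imwrite('pics/v2.png',np.hstack([cv2.resize(x,(400,300)),cv2.resize(y,(390,300))]))
E
```

```text
t 9.775 pose [560.4 429.7 242.4 179.6] w 83.7 gf 0.0 F [ 1.3  0.6 -0.9] q [ 37.  30.  70.  -0.  80. -53.]
grip 985 (array([558.9, 429.1]), array([15.6, 63.8]), 89.8) 0.101
white 1499 (array([409.9, 179.2]), array([59.4, 71.7]), 85.9) 0.025
things 2129 (array([409.5, 504.9]), array([72. , 58.8]), 24.4) 0.025
things 2090 (array([412. , 335.8]), array([58.9, 71.6]), 69.5) 0.025
things 1463 (array([410. , 179.2]), array([59.2, 71.8]), 86.4) 0.025
things 561 (array([439. ,  56.6]), array([70.2, 45.6]), 87.7) 0.073
things 15992 (array([563.4, 144.7]), array([341.1, 180.2]), 88.3) 0.128
things 11269 (array([559.6, 429. ]), array([138.3, 138.4]), 58.0) 0.101
things 449 (array([654.9, 493.4]), array([17.6, 52.5]), 11.6) 0.065
things 1120 (array([694.7, 489.6]), array([70.9, 33.3]), 60.9) 0.1
things 526 (array([763.5, 334.5]), array([97.7, 15. ]), 89.9) 0.029
white 297 (array([409.6, 177.4]), array([61.1, 70.2]), 85.0) 0.024
cover 65 (array([675.1, 529.8]), array([44.2, 16. ]), 4.4) 0.07
cover 906 (array([559.3, 426.1]), array([135.3, 146.5]), 2.9) 0.07
cover 130 (array([670.3, 475.8]), array([23.7, 61.1]), 66.3) 0.07
```

View pics/v2.png

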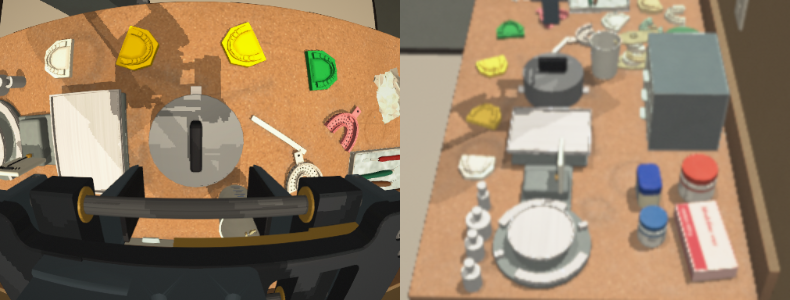

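Wrist part: the cover stands at (196,140), off-white model_b at (58,58), with yellow and green decoys beside it. Side part: the right pan is open at (540,235), all weights are in place, and there is no beige model within reach. So only model_b is to be weighed.

```bash
python3 - <<'E'
from h import *
plan((410,178.5,150,176),(410,178.5,28,176),(410,178.5,150,176),(522,253,150,180),(522,253,63,180))
E
```

```text
-> [410.  178.5 150.  176. ] tool: [ 151.1 -253.9   98.6    3.6] rows>= 6
-> [410.  178.5  28.  176. ] tool: [  0.   0. 122.   0.] rows>= 2
-> [410.  178.5 150.  176. ] tool: [   0.    0. -122.    0.] rows>= 2
-> [522. 253. 150. 180.] tool: [-106.5   82.1   -0.    -4. ] rows>= 3
-> [522. 253.  63. 180.] tool: [ 0.  0. 87.  0.] rows>= 2
```

>>> {"method": "carry_out", "body": {
  "deltas": [
    [[30,-50,0,1,100],[60,-101,10,2,100],[90,-152,30,3,100],[121,-203,50,3.6,100],[151,-254,70,3.6,100]]
  ]
}}

```text
time_s: 10.5
position: [0.4066, 0.1755, 0.1702]
tcp_rot: [[-0.998, 0.069, 0.0], [0.069, 0.998, -0.0], [-0.0, -0.0, -1.0]]
force: [-0.5, -0.4, -0.4]
gripper_width: 0.091
gripper_force: 0.0
```

>>> {"method": "carry_out", "body": {
  "deltas": [
    [[0,0,28,0,100],[0,0,28,0,100],[0,0,28,0,100]]
  ]
}}

```text
time_s: 10.88
position: [0.409, 0.1777, 0.1437]
tcp_rot: [[-0.998, 0.069, 0.001], [0.069, 0.998, 0.0], [-0.001, 0.001, -1.0]]
force: [0.1, -0.1, 0.1]
gripper_width: 0.0912
gripper_force: 0.0
```

```bash
python3 - <<'E'
from h import *
info(); p,d,C=wrist('w3')
for q in comps(C,.33,.48,.08,.27,.006,.04,40): print(len(q),rect(q),q[:,2].max().round(3))
p,d,C=side('s3')
E
```

```text
t 10.875 pose [409.  177.7 143.7 176. ] w 91.2 gf 0.0 F [ 0.1 -0.1  0.1] q [ 22.  12. 114.  -0.  54. -64.]
3823 (array([409.6, 178.7]), array([58.2, 71. ]), 86.3) 0.025
```

>>> {"method": "carry_out", "body": {
  "deltas": [
    [[0,1,50,0,100],[0,1,90,0,100],[0,1,110,0,100],[0,1,116,0,100],[0,1,116,0,50]]
  ]
}}

```text
time_s: 11.6
position: [0.4088, 0.1786, 0.0275]
tcp_rot: [[-0.998, 0.069, 0.001], [0.069, 0.998, 0.0], [-0.001, 0.0, -1.0]]
force: [0.1, -0.1, 0.8]
gripper_width: 0.084
gripper_force: 0.0
```

>>> {"method": "carry_out", "body": {
  "deltas": [
    [[0,0,0,0,50],[0,0,0,0,50],[0,0,0,0,50],[0,0,0,0,50],[0,0,0,0,50]]
  ]
}}

```text
time_s: 12.22
position: [0.4086, 0.1783, 0.0277]
tcp_rot: [[-0.998, 0.069, 0.001], [0.069, 0.998, 0.001], [-0.001, 0.001, -1.0]]
force: [-2.0, 0.4, 5.7]
gripper_width: 0.0579
gripper_force: 30.1
```

>>> {"method": "carry_out", "body": {
  "deltas": [
    [[0,0,-40,0,50],[0,0,-80,0,50],[0,0,-120,0,50],[-35,27,-120,-2,50],[-70,54,-120,-3,50]]
  ]
}}

```text
time_s: 12.85
position: [0.4824, 0.2274, 0.1478]
tcp_rot: [[-1.0, 0.017, 0.001], [0.017, 1.0, 0.0], [-0.001, 0.0, -1.0]]
force: [-0.6, 0.5, -1.9]
gripper_width: 0.0578
gripper_force: 29.9
```

```bash
python3 - <<'E'
from h import *
info(); plan((522,253,100,180),(522,253,62,180))
E
```

```text
t 12.85 pose [482.4 227.4 147.8 179.1] w 57.8 gf 29.9 F [-0.6  0.5 -1.9] q [ 24.  19. 103.  -0.  58. -65.]
-> [522. 253. 100. 180.] tool: [-39.2  26.2  47.8  -0.9] rows>= 2
-> [522. 253.  62. 180.] tool: [ 0.  0. 38.  0.] rows>= 1
```

>>> {"method": "carry_out", "body": {
  "deltas": [
    [[-20,13,0,-1,50],[-39,26,20,-1,50],[-39,26,48,-1,50],[-39,26,62,-1,50],[-39,26,70,-1,50]]
  ]
}}

```text
time_s: 13.48
position: [0.5206, 0.2521, 0.0762]
tcp_rot: [[-1.0, -0.0, -0.001], [-0.0, 1.0, -0.001], [0.001, -0.001, -1.0]]
force: [0.2, 0.1, -1.2]
gripper_width: 0.0579
gripper_force: 29.9
```

>>> {"method": "carry_out", "body": {
  "deltas": [
    [[0,0,5,0,50],[0,0,10,0,50],[0,0,14,0,50],[0,0,14,0,50]]
  ]
}}

```text
time_s: 13.98
position: [0.5212, 0.2524, 0.0631]
tcp_rot: [[-1.0, -0.0, 0.0], [-0.0, 1.0, 0.0], [-0.0, 0.0, -1.0]]
force: [-1.2, 0.3, -1.4]
gripper_width: 0.0578
gripper_force: 29.9
```

>>> {"method": "carry_out", "body": {
  "deltas": [
    [[0,0,0,0,80],[0,0,0,0,80],[0,0,0,0,80],[0,0,-30,0,80],[0,0,-80,0,80]]
  ]
}}

```text
time_s: 14.6
position: [0.5201, 0.2519, 0.1423]
tcp_rot: [[-1.0, -0.0, -0.004], [-0.0, 1.0, -0.002], [0.004, -0.002, -1.0]]
force: [1.3, 0.0, 1.1]
gripper_width: 0.0727
gripper_force: 0.0
```

>>> {"method": "carry_out", "body": {
  "deltas": [
    [[0,0,-20,0,80],[20,-50,-40,10,80],[40,-100,-60,20,80],[60,-150,-80,30,80],[70,-200,-100,40,80]]
  ]
}}

```text
time_s: 15.22
position: [0.45, 0.0511, 0.2439]
tcp_rot: [[-0.763, 0.646, 0.0], [0.646, 0.763, -0.0], [-0.0, 0.0, -1.0]]
force: [1.3, -1.1, 1.6]
gripper_width: 0.0726
gripper_force: 0.0
```

```bash
python3 - <<'E'
from h import *
info(); p,d,C=wrist('w4')
for n,b in [('panarea',(.49,.65,.18,.33,.05,.075)),('knobs',(.4,.48,-.2,.12,.055,.08)),('rpan',(.48,.64,-.09,.07,.045,.085))]:
    for q in comps(C,*b,30): print(n,len(q),rect(q),q[:,2].mean().round(3),q[:,2].max().round(3))
p,d,C=side('s4')
for n,b in [('panarea',(.46,.65,.18,.33,.045,.075)),('knobs',(.4,.48,-.2,.12,.055,.08)),('rpan',(.48,.64,-.09,.07,.045,.085))]:
    for q in comps(C,*b,15): print(n,len(q),rect(q),q[:,2].mean().round(3),q[:,2].max().round(3))
x=cv2.imread('pics/w4.png'); y=cv2.imread('pics/s4.png')[160:320,140:340]
cv2.imwrite('pics/v4.png',np.hstack([cv2.resize(x,(400,300)),cv2.resize(y,(400,320))[:300]]))
E
```

```text
t 15.225 pose [450.   51.1 243.9 139.7] w 72.6 gf 0.0 F [ 1.3 -1.1  1.6] q [  5.   7. 104.  -0.  69. -45.]
panarea 495 (array([522.3, 249.1]), array([46.3, 61.4]), 89.8) 0.053 0.058
panarea 222 (array([522.3, 257.7]), array([33.8, 32.9]), 2.2) 0.051 0.052
knobs 209 (array([439.3,  79. ]), array([16.3, 16.3]), 4.3) 0.07 0.073
knobs 223 (array([437.1,  19.1]), array([17.2, 17. ]), 29.1) 0.07 0.073
knobs 78 (array([437.1, -28.3]), array([ 8.9, 17.1]), 79.3) 0.067 0.073
rpan 1350 (array([521.2,  18.9]), array([97.3, 30.5]), 50.5) 0.059 0.066
rpan 2037 (array([577.3, -26.6]), array([120.3,  40.9]), 48.1) 0.059 0.066
panarea 168 (array([520.7, 248.7]), array([63.4, 54.5]), 0.1) 0.049 0.057
knobs 41 (array([439.3,  76.2]), array([16.1, 16.6]), 55.8) 0.066 0.072
knobs 44 (array([437.9,  18.5]), array([15.9, 19.5]), 2.6) 0.065 0.072
knobs 49 (array([436.8, -33.7]), array([16.4, 19.2]), 1.6) 0.066 0.074
knobs 50 (array([439.6, -95.6]), array([15.5, 17.9]), 1.5) 0.066 0.071
rpan 1368 (array([558.1, -10.3]), array([123.1, 121.7]), 58.2) 0.056 0.066
```

View pics/v4.png

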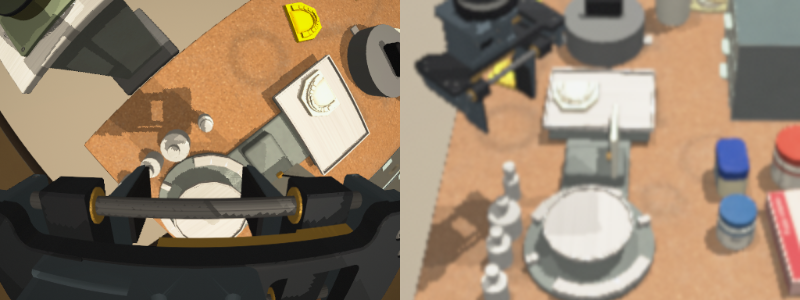

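The model lies base-down in the front of the left pan (wrist 320,92) and the right pan is raised and empty. Now the first 100 g weight.

```bash
python3 - <<'E'
from h import *
plan((437,-33.7,130,90),(437,-33.7,72,90),(437,-33.7,170,90),(533.5,-34,170,90),(533.5,-34,130,90))
E
```

```text
-> [437.  -33.7 130.   90. ] tool: [-42.8 -72.3 115.5  49.7] rows>= 5
-> [437.  -33.7  72.   90. ] tool: [ 0.  0. 58.  0.] rows>= 1
-> [437.  -33.7 170.   90. ] tool: [  0.   0. -98.   0.] rows>= 2
-> [533.5 -34.  170.   90. ] tool: [-0.3 96.5 -0.   0. ] rows>= 2
-> [533.5 -34.  130.   90. ] tool: [ 0.  0. 40.  0.] rows>= 1
```

>>> {"method": "carry_out", "body": {
  "deltas": [
    [[-9,-15,20,10,80],[-18,-30,40,20,80],[-27,-45,60,30,80],[-36,-60,90,40,80],[-43,-72,115,49.7,80]]
  ]
}}

```text
time_s: 15.95
position: [0.4378, -0.0303, 0.1269]
tcp_rot: [[-0.001, 1.0, -0.0], [1.0, 0.001, 0.0], [0.0, -0.0, -1.0]]
force: [0.1, -0.9, 0.1]
gripper_width: 0.0728
gripper_force: 0.0
```

```bash
python3 - <<'E'
from h import *
info(); plan((437,-33.7,72,90))
E
```

```text
t 15.95 pose [437.8 -30.3 126.9  90.1] w 72.8 gf 0.0 F [ 0.1 -0.9  0.1] q [ -5.  13. 116.   0.  51.  -6.]
-> [437.  -33.7  72.   90. ] tool: [-3.4 -0.8 54.9  0.1] rows>= 1
```

>>> {"method": "carry_out", "body": {
  "deltas": [
    [[0,0,20,0,80],[0,0,30,0,80],[0,0,30,0,80]]
  ]
}}

```text
time_s: 16.32
position: [0.4379, -0.0299, 0.0976]
tcp_rot: [[-0.007, 1.0, -0.001], [1.0, 0.007, 0.0], [0.0, -0.001, -1.0]]
force: [-0.4, 0.1, 0.4]
gripper_width: 0.0728
gripper_force: 0.0
```

```bash
python3 - <<'E'
from h import *
info(); plan((437,-33.7,72,90))
E
```

```text
t 16.325 pose [437.9 -29.9  97.6  90.4] w 72.8 gf 0.0 F [-0.4  0.1  0.4] q [ -5.  15. 118.   0.  47.  -6.]
-> [437.  -33.7  72.   90. ] tool: [-3.8 -0.9 25.6  0.4] rows>= 1
```

>>> {"method": "carry_out", "body": {
  "deltas": [
    [[-4,-1,10,0,80],[-4,-1,25,0,80],[-4,-1,25,0,80],[-4,-1,25,0,5],[-4,-1,25,0,5]]
  ]
}}

```text
time_s: 16.95
position: [0.4374, -0.0345, 0.0736]
tcp_rot: [[-0.006, 1.0, 0.001], [1.0, 0.006, -0.0], [-0.0, 0.001, -1.0]]
force: [-0.1, 0.3, 0.1]
gripper_width: 0.0562
gripper_force: 0.0
```

>>> {"method": "carry_out", "body": {
  "deltas": [
    [[0,0,0,0,5],[0,0,0,0,5],[0,0,0,0,5],[0,0,0,0,5],[0,0,0,0,5]]
  ]
}}

```text
time_s: 17.58
position: [0.4369, -0.0344, 0.073]
tcp_rot: [[-0.006, 1.0, -0.0], [1.0, 0.006, -0.0], [-0.0, -0.0, -1.0]]
force: [-0.8, 0.9, 1.1]
gripper_width: 0.0168
gripper_force: 30.0
```

>>> {"method": "carry_out", "body": {
  "deltas": [
    [[0,0,0,0,5],[0,0,-5,0,5],[0,0,-45,0,5],[0,0,-90,0,5],[0,0,-90,0,5]]
  ]
}}

```text
time_s: 18.2
position: [0.4393, -0.0346, 0.1664]
tcp_rot: [[-0.006, 1.0, 0.008], [1.0, 0.006, -0.001], [-0.001, 0.008, -1.0]]
force: [0.5, -0.2, -0.8]
gripper_width: 0.0173
gripper_force: 30.0
```

```bash
python3 - <<'E'
from h import *
info(); plan((533.5,-34,160,90),(533.5,-34,130,90))
E
```

```text
t 18.2 pose [439.3 -34.6 166.4  90.3] w 17.3 gf 30.0 F [ 0.5 -0.2 -0.8] q [ -6.  10. 113.  -0.  57.  -6.]
-> [533.5 -34.  160.   90. ] tool: [ 0.1 94.2  6.4  0.3] rows>= 2
-> [533.5 -34.  130.   90. ] tool: [ 0.  0. 30.  0.] rows>= 1
```

>>> {"method": "carry_out", "body": {
  "deltas": [
    [[0,48,0,0,5],[0,95,0,0,5],[0,95,15,0,5],[0,95,25,0,5],[0,95,30,0,5]]
  ]
}}

```text
time_s: 18.82
position: [0.53, -0.0338, 0.1316]
tcp_rot: [[-0.006, 1.0, -0.004], [1.0, 0.006, 0.0], [0.0, -0.004, -1.0]]
force: [-0.1, -0.6, -0.8]
gripper_width: 0.017
gripper_force: 30.0
```

>>> {"method": "carry_out", "body": {
  "deltas": [
    [[0,0,3,0,5],[0,0,6,0,5],[0,0,6,0,5]]
  ]
}}

```text
time_s: 19.2
position: [0.5318, -0.0339, 0.1273]
tcp_rot: [[-0.006, 1.0, 0.0], [1.0, 0.006, -0.0], [-0.0, 0.0, -1.0]]
force: [0.0, -0.8, 0.3]
gripper_width: 0.0169
gripper_force: 30.0
```

>>> {"method": "carry_out", "body": {
  "deltas": [
    [[0,0,0,0,40],[0,0,0,0,40],[0,0,0,0,40],[0,0,-20,0,40],[0,0,-70,0,70]]
  ]
}}

```text
time_s: 19.82
position: [0.5304, -0.0337, 0.1957]
tcp_rot: [[-0.006, 1.0, -0.006], [1.0, 0.006, 0.0], [0.0, -0.006, -1.0]]
force: [0.9, -0.1, -0.0]
gripper_width: 0.0433
gripper_force: 0.0
```

>>> {"method": "carry_out", "body": {
  "deltas": [
    [[0,0,-20,0,70],[-20,-45,-20,0,70],[-62,-92,-20,0,70],[-62,-92,-20,0,70],[-62,-92,-20,0,70]]
  ]
}}

```text
time_s: 20.45
position: [0.4409, -0.0964, 0.2175]
tcp_rot: [[-0.005, 1.0, 0.002], [1.0, 0.005, 0.0], [-0.0, 0.002, -1.0]]
force: [-0.6, 0.4, 0.4]
gripper_width: 0.0637
gripper_force: 0.0
```

>>> {"method": "carry_out", "body": {
  "deltas": [
    [[0,0,0,0,70],[0,0,0,0,70],[0,0,0,0,70],[0,0,0,0,70],[0,0,0,0,70]]
  ]
}}

```text
time_s: 21.08
position: [0.4404, -0.0963, 0.217]
tcp_rot: [[-0.006, 1.0, -0.0], [1.0, 0.006, -0.0], [-0.0, -0.0, -1.0]]
force: [0.5, 0.4, 0.5]
gripper_width: 0.0638
gripper_force: 0.0
```

```bash
cat >> h.py <<'E'
def look(tag):
    info(); p,d,C=wrist('w'+tag); m=camera_model('wrist')
    for q in comps(C,.4,.7,-.15,.12,.058,.08,30): print('w knob/pan',len(q),rect(q),q[:,2].mean().round(4))
    s,d2,C2=side('s'+tag)
    for q in comps(C2,.4,.7,-.2,.12,.058,.085,12): print('s knob/pan',len(q),rect(q),q[:,2].max().round(3))
    f=lambda C,x,y,R:np.nanmedian(C[...,2][np.hypot(C[...,0]-x,C[...,1]-y)<R]).round(4)
    print('rpan floor z',f(C2,.57,-.02,.012),f(C2,.575,.01,.012),'lpan',f(C2,.61,.25,.02),f(C,.61,.25,.02))
    sc,_=camera('scene'); save('c'+tag,sc)
    x=p[:200]; cv2.imwrite('pics/v'+tag+'.png',np.hstack([cv2.resize(x,(512,200))[:,:,::-1],cv2.resize(s[200:320,180:300],(200,200))[:,:,::-1]]))
E
python3 - <<'E'
from h import *
look('5')
E
```

```text
t 21.075 pose [440.4 -96.3 217.   90.3] w 63.8 gf 0.0 F [0.5 0.4 0.5] q [-14.   8. 107.  -0.  65. -14.]
w knob/pan 270 (array([586.3, 101. ]), array([ 7. , 37.3]), 8.2) 0.0692
w knob/pan 269 (array([439.7,  78.1]), array([17. , 17.1]), 0.1) 0.0696
w knob/pan 269 (array([437.6,  18.2]), array([17.6, 15.9]), 89.6) 0.0703
w knob/pan 162 (array([521.2, -32.2]), array([32.8, 13.7]), 87.4) 0.0694
w knob/pan 261 (array([439. , -93.8]), array([17.4, 16.9]), 47.4) 0.0699
s knob/pan 26 (array([589.3,  95.4]), array([27.6,  6.9]), 83.3) 0.083
s knob/pan 22 (array([433.7,  15.3]), array([ 8.2, 14.8]), 18.4) 0.072
s knob/pan 74 (array([532.7, -43.2]), array([32.9, 15.9]), 9.6) 0.085
s knob/pan 46 (array([438.9, -95.2]), array([16.3, 18. ]), 27.1) 0.072
rpan floor z 0.0491 0.0489 lpan 0.0381 nan
  return np.nanmean(a, axis, out=out, keepdims=keepdims)
```

View pics/v5.png

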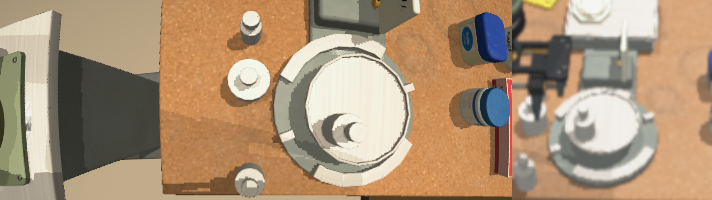

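The 100 g weight stands on the right pan. From the pan heights the left side is about 45 g heavier, so the 50 g weight comes next.

>>> {"method": "carry_out", "body": {
  "deltas": [
    [[45,0,15,0,70],[90,0,30,0,70],[135,0,50,0,70],[174,0,80,0,70],[174,0,80,0,70]]
  ]
}}

```text
time_s: 21.85
position: [0.4377, 0.0792, 0.1353]
tcp_rot: [[-0.009, 1.0, -0.005], [1.0, 0.009, -0.001], [-0.0, -0.005, -1.0]]
force: [0.4, 0.2, 0.7]
gripper_width: 0.0638
gripper_force: 0.0
```

```bash
python3 - <<'E'
from h import *
info(); plan((439.5,78.5,73,90),(439.5,78.5,165,90),(533.5,14,165,90))
p,d,C=wrist('w6')
for q in comps(C,.4,.48,0.04,.12,.058,.08,30): print(len(q),rect(q))
E
```

```text
t 21.85 pose [437.7  79.2 135.3  90.5] w 63.8 gf 0.0 F [0.4 0.2 0.7] q [  9.  13. 115.   0.  53.   8.]
-> [439.5  78.5  73.   90. ] tool: [-0.7  1.7 62.3  0.5] rows>= 2
-> [439.5  78.5 165.   90. ] tool: [  0.   0. -92.   0.] rows>= 2
-> [533.5  14.  165.   90. ] tool: [-64.5  94.   -0.    0. ] rows>= 2
495 (array([439.5,  79.5]), array([17.1, 17.1]), 2.5)
```

>>> {"method": "carry_out", "body": {
  "deltas": [
    [[0,1,40,0,70],[0,1,63,0,70],[0,1,63,0,70],[0,1,63,0,5],[0,1,63,0,5]]
  ]
}}

```text
time_s: 22.52
position: [0.4414, 0.0774, 0.0754]
tcp_rot: [[-0.005, 1.0, 0.003], [1.0, 0.005, 0.0], [0.0, 0.003, -1.0]]
force: [-0.2, 0.4, 1.0]
gripper_width: 0.0465
gripper_force: 0.0
```

>>> {"method": "carry_out", "body": {
  "deltas": [
    [[0,0,0,0,5],[0,0,0,0,5],[0,0,0,0,5],[0,0,0,0,5],[0,0,0,0,5]]
  ]
}}

```text
time_s: 23.15
position: [0.4404, 0.0776, 0.0741]
tcp_rot: [[-0.006, 1.0, 0.0], [1.0, 0.006, -0.0], [-0.0, 0.0, -1.0]]
force: [-0.6, -0.3, 0.6]
gripper_width: 0.0173
gripper_force: 30.0
```

>>> {"method": "carry_out", "body": {
  "deltas": [
    [[0,0,-5,0,5],[0,0,-50,0,5],[0,0,-92,0,5],[-20,30,-92,0,5],[-40,60,-92,0,5]]
  ]
}}

```text
time_s: 23.78
position: [0.5014, 0.0377, 0.1672]
tcp_rot: [[-0.006, 1.0, 0.002], [1.0, 0.006, 0.0], [0.0, 0.002, -1.0]]
force: [0.7, -0.6, 0.3]
gripper_width: 0.0167
gripper_force: 30.0
```

```bash
python3 - <<'E'
from h import *
info(); plan((533.5,14,165,90),(533.5,14,120,90))
E
```

```text
t 23.775 pose [501.4  37.7 167.2  90.4] w 16.7 gf 30.0 F [ 0.7 -0.6  0.3] q [  3.  15. 105.   0.  59.   3.]
-> [533.5  14.  165.   90. ] tool: [-23.9  31.9   2.2   0.4] rows>= 1
-> [533.5  14.  120.   90. ] tool: [ 0.  0. 45.  0.] rows>= 1
```

>>> {"method": "carry_out", "body": {
  "deltas": [
    [[-24,32,0,0,5],[-24,32,20,0,5],[-24,32,34,0,5],[-24,32,40,0,5],[-24,32,45,0,5]]
  ]
}}

```text
time_s: 24.4
position: [0.5325, 0.0144, 0.1211]
tcp_rot: [[-0.006, 1.0, 0.0], [1.0, 0.006, -0.0], [-0.0, 0.0, -1.0]]
force: [-0.5, -0.5, 0.2]
gripper_width: 0.0172
gripper_force: 30.0
```

>>> {"method": "carry_out", "body": {
  "deltas": [
    [[0,0,1,0,5],[0,0,1,0,40],[0,0,1,0,40],[0,0,1,0,40],[0,0,-30,0,50]]
  ]
}}

```text
time_s: 25.02
position: [0.5311, 0.0141, 0.1495]
tcp_rot: [[-0.006, 1.0, -0.005], [1.0, 0.006, -0.0], [-0.0, -0.005, -1.0]]
force: [0.1, 0.4, 1.0]
gripper_width: 0.0431
gripper_force: 0.0
```

>>> {"method": "carry_out", "body": {
  "deltas": [
    [[0,0,-40,0,70],[0,-40,-60,0,70],[0,-80,-70,0,70],[0,-95,-70,0,70],[0,-95,-70,0,70]]
  ]
}}

```text
time_s: 25.65
position: [0.4375, 0.0136, 0.2212]
tcp_rot: [[-0.006, 1.0, 0.001], [1.0, 0.006, -0.0], [-0.0, 0.001, -1.0]]
force: [1.1, -0.1, -1.1]
gripper_width: 0.0639
gripper_force: 0.0
```

>>> {"method": "carry_out", "body": {
  "deltas": [
    [[0,0,0,0,70],[0,0,0,0,70],[0,0,0,0,70],[0,0,0,0,70],[0,0,0,0,70]]
  ]
}}

```text
time_s: 26.28
position: [0.4378, 0.0136, 0.221]
tcp_rot: [[-0.006, 1.0, -0.0], [1.0, 0.006, -0.0], [-0.0, -0.0, -1.0]]
force: [-0.2, 0.1, -0.8]
gripper_width: 0.0639
gripper_force: 0.0
```

```bash
python3 - <<'E' 2>/dev/null
from h import *
look('7')
x=cv2.imread('pics/w7.png'); cv2.imwrite('pics/v7.png',np.hstack([x,cv2.resize(cv2.imread('pics/c7.png')[150:300,230:346],(288,384))]))
E
```

```text
t 26.275 pose [437.8  13.6 221.   90.3] w 63.9 gf 0.0 F [-0.2  0.1 -0.8] q [  0.   7. 108.  -0.  65.  -0.]
w knob/pan 297 (array([585.8, 101.9]), array([ 6.2, 37.2]), 7.6) 0.0693
w knob/pan 254 (array([438. ,  19.3]), array([16.9, 17.4]), 23.3) 0.07
w knob/pan 151 (array([527. ,  19.3]), array([23.4, 11.1]), 53.6) 0.069
w knob/pan 143 (array([530.4, -18.7]), array([23.8,  5.4]), 5.2) 0.0693
w knob/pan 88 (array([439.7, -97.9]), array([ 9.7, 17.3]), 88.9) 0.0713
s knob/pan 28 (array([589.4,  94.8]), array([28.4,  7. ]), 82.8) 0.083
s knob/pan 38 (array([533.9,   9.3]), array([23.1, 15.4]), 24.0) 0.084
s knob/pan 40 (array([438.3,  16.6]), array([16. , 16.8]), 3.3) 0.072
s knob/pan 80 (array([532.6, -43.9]), array([32.7, 16.3]), 8.4) 0.085
s knob/pan 42 (array([439.3, -96. ]), array([15.4, 15.1]), 2.0) 0.073
rpan floor z 0.0429 0.0426 lpan 0.0448 0.0469
```

View pics/v7.png

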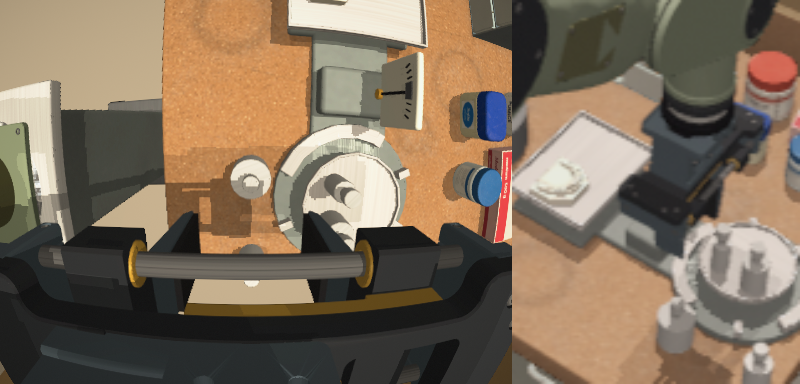

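The wrist view shows both weights on the pan and the needle at (393,93) nearly upright. I wait more than 2 s with the hand off and take a close crop of the dial.

>>> {"method": "carry_out", "body": {
  "deltas": [
    [[0,0,0,0,70],[0,0,0,0,70],[0,0,0,0,70],[0,0,0,0,70],[0,0,0,0,70]]
  ]
}}

```text
time_s: 27.05
position: [0.4377, 0.0136, 0.221]
tcp_rot: [[-0.006, 1.0, 0.0], [1.0, 0.006, -0.0], [-0.0, 0.0, -1.0]]
force: [0.4, -0.6, 0.5]
gripper_width: 0.064
gripper_force: 0.0
```

>>> {"method": "carry_out", "body": {
  "deltas": [
    [[0,0,0,0,70],[0,0,0,0,70],[0,0,0,0,70],[0,0,0,0,70],[0,0,0,0,70]]
  ]
}}

```text
time_s: 27.68
position: [0.4377, 0.0136, 0.2211]
tcp_rot: [[-0.006, 1.0, 0.0], [1.0, 0.006, -0.0], [-0.0, 0.0, -1.0]]
force: [0.3, -0.2, -0.6]
gripper_width: 0.0637
gripper_force: 0.0
```

>>> {"method": "carry_out", "body": {
  "deltas": [
    [[0,0,0,0,70],[0,0,0,0,70],[0,0,0,0,70],[0,0,0,0,70],[0,0,0,0,70]]
  ]
}}

```text
time_s: 28.3
position: [0.4377, 0.0136, 0.2211]
tcp_rot: [[-0.006, 1.0, 0.0], [1.0, 0.006, -0.0], [-0.0, 0.0, -1.0]]
force: [0.5, -0.4, 0.5]
gripper_width: 0.0637
gripper_force: 0.0
```

>>> {"method": "carry_out", "body": {
  "deltas": [
    [[0,0,0,0,70],[0,0,0,0,70],[0,0,0,0,70],[0,0,0,0,70],[0,0,0,0,70]]
  ]
}}

```text
time_s: 28.92
position: [0.4377, 0.0136, 0.2211]
tcp_rot: [[-0.006, 1.0, 0.0], [1.0, 0.006, -0.0], [-0.0, 0.0, -1.0]]
force: [-0.1, -0.6, -0.3]
gripper_width: 0.064
gripper_force: 0.0
```

```bash
python3 - <<'E'
from h import *
p,d,C=wrist('w8'); info()
c=p[40:140,360:440,::-1]; cv2.imwrite('pics/v8.png',cv2.resize(c,(480,600),interpolation=cv2.INTER_CUBIC))
E
```

```text
t 28.975 pose [437.7  13.6 221.1  90.3] w 63.9 gf 0.0 F [0.1 0.3 0.1] q [  0.   7. 108.  -0.  65.  -0.]
```

View pics/v8.png

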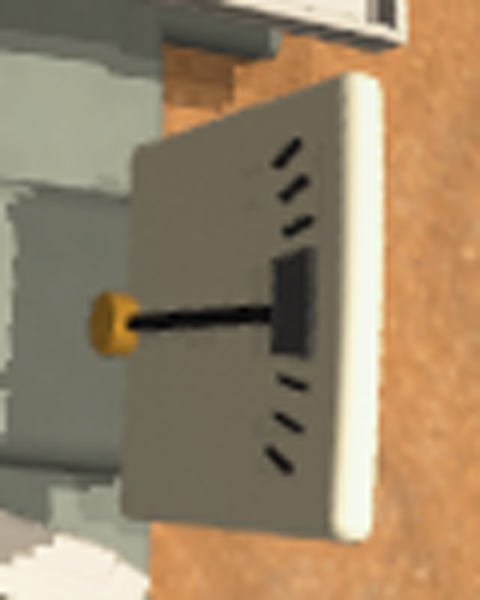

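The needle at (200,318) ends in the middle of the dark band: balanced with 150 g, and still for over 2 s. Returning the 50 g weight.

>>> {"method": "carry_out", "body": {
  "deltas": [
    [[0,45,20,0,50],[1,95,50,0,50],[1,95,80,0,50],[1,95,100,0,50],[1,95,102,0,50]]
  ]
}}

```text
time_s: 29.6
position: [0.5318, 0.0151, 0.1176]
tcp_rot: [[-0.006, 1.0, -0.004], [1.0, 0.006, -0.0], [-0.0, -0.004, -1.0]]
force: [0.1, -0.4, -0.4]
gripper_width: 0.0458
gripper_force: 0.0
```

>>> {"method": "carry_out", "body": {
  "deltas": [
    [[0,0,0,0,50],[0,0,0,0,5],[0,0,0,0,5],[0,0,0,0,5],[0,0,0,0,5]]
  ]
}}

```text
time_s: 30.22
position: [0.5328, 0.0151, 0.1193]
tcp_rot: [[-0.006, 1.0, 0.001], [1.0, 0.006, -0.0], [-0.0, 0.001, -1.0]]
force: [0.3, 0.2, -0.0]
gripper_width: 0.0172
gripper_force: 30.0
```

>>> {"method": "carry_out", "body": {
  "deltas": [
    [[0,0,0,0,5],[0,0,-5,0,5],[0,0,-30,0,5],[0,0,-50,0,5],[0,0,-50,0,5]]
  ]
}}

```text
time_s: 30.85
position: [0.5337, 0.0152, 0.1706]
tcp_rot: [[-0.006, 1.0, 0.004], [1.0, 0.006, -0.0], [-0.0, 0.004, -1.0]]
force: [0.9, -0.2, -0.5]
gripper_width: 0.0168
gripper_force: 30.0
```

```bash
python3 - <<'E'
from h import *
info(); plan((439.5,78.5,165,90),(439.5,78.5,75,90))
E
```

```text
t 30.85 pose [533.7  15.2 170.6  90.3] w 16.8 gf 30.0 F [ 0.9 -0.2 -0.5] q [  0.  18. 101.  -0.  61.   0.]
-> [439.5  78.5 165.   90. ] tool: [ 63.9 -93.8   5.6   0.3] rows>= 2
-> [439.5  78.5  75.   90. ] tool: [ 0.  0. 90.  0.] rows>= 2
```

>>> {"method": "carry_out", "body": {
  "deltas": [
    [[32,-47,0,0,5],[64,-93,0,0,5],[64,-93,40,0,5],[64,-93,75,0,5],[64,-93,85,0,5]]
  ]
}}

```text
time_s: 31.48
position: [0.4372, 0.0784, 0.0819]
tcp_rot: [[-0.006, 1.0, -0.005], [1.0, 0.006, -0.001], [-0.001, -0.005, -1.0]]
force: [1.1, -0.5, -1.1]
gripper_width: 0.017
gripper_force: 30.0
```

>>> {"method": "carry_out", "body": {
  "deltas": [
    [[0,0,0,0,5],[0,0,5,0,5],[0,0,8,0,5],[0,0,9,0,5],[0,0,9,0,5]]
  ]
}}

```text
time_s: 32.1
position: [0.4395, 0.0786, 0.0755]
tcp_rot: [[-0.006, 1.0, 0.001], [1.0, 0.006, 0.0], [0.0, 0.001, -1.0]]
force: [-0.9, -0.2, 2.1]
gripper_width: 0.0172
gripper_force: 30.0
```

>>> {"method": "carry_out", "body": {
  "deltas": [
    [[0,0,0,0,40],[0,0,0,0,40],[0,0,0,0,50],[0,0,-40,0,50],[0,0,-95,0,50]]
  ]
}}

```text
time_s: 32.72
position: [0.4383, 0.0784, 0.17]
tcp_rot: [[-0.006, 1.0, -0.004], [1.0, 0.006, -0.001], [-0.001, -0.004, -1.0]]
force: [0.0, 0.2, -0.2]
gripper_width: 0.0455
gripper_force: 0.0
```

>>> {"method": "carry_out", "body": {
  "deltas": [
    [[0,0,-10,0,50],[-40,30,-10,0,50],[-80,60,-10,0,50],[-113,92,-10,0,50],[-113,92,-10,0,50]]
  ]
}}

```text
time_s: 33.35
position: [0.5333, -0.0358, 0.1786]
tcp_rot: [[-0.003, 1.0, -0.001], [1.0, 0.003, -0.0], [-0.0, -0.001, -1.0]]
force: [-0.2, 0.5, -0.2]
gripper_width: 0.0452
gripper_force: 0.0
```

```bash
python3 - <<'E'
from h import *
info(); p,d,C=wrist('w9')
for q in comps(C,.48,.62,-.1,.05,.085,.135,20): print(len(q),rect(q),q[:,2].max().round(3))
p,d,C=side('s9')
for q in comps(C,.48,.62,-.1,.05,.1,.13,6): print('side',len(q),rect(q),q[:,2].max().round(3))
for q in comps(C,.4,.48,-.15,.1,.055,.08,6): print('side',len(q),rect(q),q[:,2].max().round(3))
plan((532,-34,122,90))
E
```

```text
t 33.35 pose [533.3 -35.8 178.6  90.2] w 45.2 gf 0.0 F [-0.2  0.5 -0.2] q [ -5.  17. 100.  -0.  62.  -5.]
1385 (array([531.9, -31.2]), array([30.9, 33.5]), 86.8) 0.123
side 51 (array([530.3, -34. ]), array([17. , 17.1]), 46.4) 0.121
side 26 (array([440.2,  72.8]), array([17.3,  9.9]), 17.3) 0.071
side 41 (array([437.9,  17.7]), array([15.4, 18.1]), 3.3) 0.073
side 49 (array([437.8, -94.8]), array([16.5, 17.7]), 51.6) 0.073
-> [532. -34. 122.  90.] tool: [-0.2  1.  56.8  0.3] rows>= 1
```

>>> {"method": "carry_out", "body": {
  "deltas": [
    [[1,-1,30,0,50],[1,-1,55,0,50],[1,-1,55,0,50],[1,-1,55,0,5],[1,-1,55,0,5]]
  ]
}}

```text
time_s: 34.08
position: [0.5315, -0.0326, 0.1263]
tcp_rot: [[-0.006, 1.0, 0.002], [1.0, 0.006, -0.0], [-0.0, 0.002, -1.0]]
force: [0.6, -0.4, 0.1]
gripper_width: 0.028
gripper_force: 0.0
```

>>> {"method": "carry_out", "body": {
  "deltas": [
    [[0,0,0,0,5],[0,0,0,0,5],[0,0,0,0,5],[0,0,-20,0,5],[0,0,-48,0,5]]
  ]
}}

```text
time_s: 34.7
position: [0.53, -0.0328, 0.1726]
tcp_rot: [[-0.006, 1.0, -0.003], [1.0, 0.006, 0.0], [0.0, -0.003, -1.0]]
force: [0.3, -0.9, 0.1]
gripper_width: 0.0174
gripper_force: 30.0
```

>>> {"method": "carry_out", "body": {
  "deltas": [
    [[0,0,0,0,5],[0,-48,0,0,5],[0,-94,0,0,5],[0,-94,40,0,5],[0,-94,80,0,5]]
  ]
}}

```text
time_s: 35.33
position: [0.436, -0.0334, 0.0919]
tcp_rot: [[-0.006, 1.0, 0.001], [1.0, 0.006, -0.0], [-0.0, 0.001, -1.0]]
force: [1.5, -0.7, -1.4]
gripper_width: 0.0169
gripper_force: 30.0
```

```bash
python3 - <<'E'
from h import *
info(); plan((437,-34,74,90))
E
```

```text
t 35.325 pose [436.  -33.4  91.9  90.3] w 16.9 gf 30.0 F [ 1.5 -0.7 -1.4] q [ -6.  15. 119.  -0.  46.  -6.]
-> [437. -34.  74.  90.] tool: [-0.6  1.  17.9  0.3] rows>= 1
```

>>> {"method": "carry_out", "body": {
  "deltas": [
    [[0,0,8,0,5],[0,0,13,0,5],[0,0,15,0,5],[0,0,16,0,5],[0,0,16,0,5]]
  ]
}}

```text
time_s: 35.95
position: [0.4374, -0.0335, 0.0776]
tcp_rot: [[-0.006, 1.0, 0.001], [1.0, 0.006, -0.0], [-0.0, 0.001, -1.0]]
force: [0.0, -0.6, 0.0]
gripper_width: 0.0169
gripper_force: 30.0
```

>>> {"method": "carry_out", "body": {
  "deltas": [
    [[0,0,1,0,5],[0,0,2,0,5],[0,0,2,0,5]]
  ]
}}

```text
time_s: 36.33
position: [0.4373, -0.0334, 0.0758]
tcp_rot: [[-0.006, 1.0, 0.001], [1.0, 0.006, -0.0], [-0.0, 0.001, -1.0]]
force: [-1.3, 0.3, 5.6]
gripper_width: 0.017
gripper_force: 30.0
```

>>> {"method": "carry_out", "body": {
  "deltas": [
    [[0,0,0,0,40],[0,0,0,0,40],[0,0,0,0,50],[0,0,-40,0,60],[0,0,-95,0,70]]
  ]
}}

```text
time_s: 36.95
position: [0.4359, -0.0333, 0.17]
tcp_rot: [[-0.006, 1.0, -0.004], [1.0, 0.006, 0.0], [0.0, -0.004, -1.0]]
force: [1.1, 0.0, -0.8]
gripper_width: 0.0618
gripper_force: 0.0
```

>>> {"method": "carry_out", "body": {
  "deltas": [
    [[0,0,-50,0,100],[50,13,-55,-9,100],[100,26,-60,-18,100],[150,39,-60,-27,100],[200,52,-60,-36,100]]
  ]
}}

```text
time_s: 37.58
position: [0.488, 0.1685, 0.2301]
tcp_rot: [[-0.597, 0.803, 0.0], [0.803, 0.597, -0.0], [-0.0, 0.0, -1.0]]
force: [0.7, -0.5, 0.0]
gripper_width: 0.0914
gripper_force: 0.0
```

```bash
python3 - <<'E'
from h import *
info(); plan((560,429.5,220,179.6))
E
```

```text
t 37.575 pose [488.  168.5 230.1 126.6] w 91.4 gf 0.0 F [ 0.7 -0.5  0. ] q [ 18.  13.  98.  -0.  69. -19.]
-> [560.  429.5 220.  179.6] tool: [166.5 213.5  10.1 -53. ] rows>= 5
```

>>> {"method": "carry_out", "body": {
  "deltas": [
    [[33,43,2,-10,100],[67,86,4,-20,100],[100,128,6,-30,100],[133,171,8,-40,100],[166,213,10,-50,100]]
  ]
}}

```text
time_s: 38.2
position: [0.5614, 0.4285, 0.2195]
tcp_rot: [[-0.998, 0.058, -0.0], [0.058, 0.998, -0.001], [0.0, -0.001, -1.0]]
force: [0.2, -0.3, 0.6]
gripper_width: 0.0911
gripper_force: 0.0
```

>>> {"method": "carry_out", "body": {
  "deltas": [
    [[0,0,0,-3,100],[0,0,0,-3,100],[0,0,0,-3,100]]
  ]
}}

```text
time_s: 38.58
position: [0.561, 0.4263, 0.22]
tcp_rot: [[-1.0, 0.013, -0.0], [0.013, 1.0, -0.0], [0.0, -0.0, -1.0]]
force: [0.5, -0.2, -0.6]
gripper_width: 0.0909
gripper_force: 0.0
```

```bash
python3 - <<'E'
from h import *
info(); p,d,C=wrist('w10')
for q in comps(C,.48,.66,.34,.5,.085,.105,40): print(len(q),rect(q),q[:,2].max().round(3))
for q in comps(C,.44,.67,.34,.52,.054,.066,40): print('top',len(q),rect(q))
plan((559.5,429.5,91,179.7))
p,d,C=side('s10')
for q in comps(C,.4,.48,-.15,.1,.055,.08,6): print('side',len(q),rect(q),q[:,2].max().round(3))
E
```

```text
t 38.575 pose [561.  426.3 220.  179.3] w 90.9 gf 0.0 F [ 0.5 -0.2 -0.6] q [ 36.  31.  72.  -0.  77. -53.]
1112 (array([558.9, 429. ]), array([15.3, 64. ]), 89.8) 0.101
51 (array([654.9, 473.6]), array([ 3.4, 13.7]), 40.9) 0.1
top 11698 (array([559.6, 429.1]), array([138.5, 138.7]), 57.1)
-> [559.5 429.5  91.  179.7] tool: [  1.6   3.3 129.3  -0.5] rows>= 3
side 41 (array([438.7,  77. ]), array([16.5, 21.1]), 5.7) 0.077
side 42 (array([437.9,  16.2]), array([16.1, 16.1]), 5.2) 0.073
side 48 (array([436.3, -33.8]), array([16.2, 17.4]), 35.8) 0.071
side 50 (array([438.3, -95.8]), array([16.1, 16.4]), 50.9) 0.073
```

All four weights are back in place. Gripping the cover again.

>>> {"method": "carry_out", "body": {
  "deltas": [
    [[1,3,55,-0.5,100],[1,3,100,-0.5,100],[1,3,125,-0.5,100],[1,3,128,-0.5,100],[1,3,128,-0.5,5]]
  ]
}}

```text
time_s: 39.3
position: [0.5608, 0.43, 0.0934]
tcp_rot: [[-1.0, 0.004, 0.002], [0.004, 1.0, 0.001], [-0.002, 0.001, -1.0]]
force: [0.5, 0.4, 0.9]
gripper_width: 0.0841
gripper_force: 0.0
```

>>> {"method": "carry_out", "body": {
  "deltas": [
    [[0,0,0,0,5],[0,0,0,0,5],[0,0,0,0,5],[0,0,0,0,5],[0,0,0,0,5]]
  ]
}}

```text
time_s: 39.92
position: [0.5601, 0.4298, 0.092]
tcp_rot: [[-1.0, 0.003, -0.0], [0.003, 1.0, -0.0], [0.0, -0.0, -1.0]]
force: [-0.3, 0.4, -0.2]
gripper_width: 0.0338
gripper_force: 0.0
```

>>> {"method": "carry_out", "body": {
  "deltas": [
    [[0,0,0,0,5],[0,0,0,0,5],[0,0,0,0,5],[0,0,0,0,5]]
  ]
}}

```text
time_s: 40.42
position: [0.5601, 0.4298, 0.092]
tcp_rot: [[-1.0, 0.003, -0.0], [0.003, 1.0, -0.0], [0.0, -0.0, -1.0]]
force: [0.2, -0.5, -0.6]
gripper_width: 0.0154
gripper_force: 30.0
```

```bash
python3 - <<'E'
from h import *
info(); plan((560,429.7,248,179.6),(557.6,-10.2,248,179.6))
E
```

```text
t 40.425 pose [560.1 429.8  92.  179.8] w 15.4 gf 30.0 F [ 0.2 -0.5 -0.6] q [ 37.  36.  82.  -0.  62. -53.]
-> [560.  429.7 248.  179.6] tool: [ 1.00e-01 -1.00e-01 -1.56e+02  2.00e-01] rows>= 3
-> [557.6 -10.2 248.  179.6] tool: [  -0.7 -439.9   -0.     0. ] rows>= 8
```

>>> {"method": "carry_out", "body": {
  "deltas": [
    [[0,0,-40,0,5],[0,0,-90,0,5],[0,0,-150,0,5],[0,-20,-156,0,5],[0,-70,-156,0,5]]
  ]
}}

```text
time_s: 41.05
position: [0.5596, 0.36, 0.2474]
tcp_rot: [[-1.0, 0.0, 0.0], [0.0, 1.0, 0.0], [-0.0, 0.0, -1.0]]
force: [-0.1, -0.9, -3.4]
gripper_width: 0.0159
gripper_force: 30.0
```

>>> {"method": "carry_out", "body": {
  "deltas": [
    [[0,-60,0,0,5],[0,-120,0,0,5],[0,-180,0,0,5],[0,-240,0,0,5],[0,-300,0,0,5]]
  ]
}}

```text
time_s: 41.68
position: [0.5575, 0.0573, 0.2464]
tcp_rot: [[-1.0, 0.003, -0.003], [0.003, 1.0, -0.001], [0.003, -0.001, -1.0]]
force: [1.2, 0.0, -1.9]
gripper_width: 0.0157
gripper_force: 30.0
```

>>> {"method": "carry_out", "body": {
  "deltas": [
    [[0,-50,0,0,5],[0,-69,0,0,5],[0,-69,0,0,5],[0,-69,0,0,5]]
  ]
}}

```text
time_s: 42.18
position: [0.5585, -0.008, 0.2475]
tcp_rot: [[-1.0, 0.002, -0.001], [0.002, 1.0, 0.001], [0.001, 0.001, -1.0]]
force: [0.6, 0.1, -3.0]
gripper_width: 0.0157
gripper_force: 30.0
```

```bash
python3 - <<'E'
from h import *
info(); plan((558.2,-10,150,179.6),(558,-10,104,179.6))
E
```

```text
t 42.175 pose [558.5  -8.  247.5 179.9] w 15.7 gf 30.0 F [ 0.6  0.1 -3. ] q [ -2.  17.  91.   0.  73. -92.]
-> [558.2 -10.  150.  179.6] tool: [ 0.3 -2.  97.5  0.3] rows>= 2
-> [558.  -10.  104.  179.6] tool: [ 0.2 -0.  46.   0. ] rows>= 1
```

>>> {"method": "carry_out", "body": {
  "deltas": [
    [[0,-2,40,0,5],[0,-2,80,0,5],[0,-2,110,0,5],[0,-2,120,0,5],[0,-2,120,0,5]]
  ]
}}

```text
time_s: 42.8
position: [0.559, -0.0102, 0.1281]
tcp_rot: [[-1.0, 0.002, -0.0], [0.002, 1.0, 0.0], [0.0, 0.0, -1.0]]
force: [0.5, -0.8, -1.6]
gripper_width: 0.0156
gripper_force: 30.0
```

```bash
python3 - <<'E'
from h import *
info(); plan((558.2,-10.2,104,179.6))
E
```

```text
t 42.8 pose [559.  -10.2 128.1 179.9] w 15.6 gf 30.0 F [ 0.5 -0.8 -1.6] q [ -2.  22. 101.   0.  57. -92.]
-> [558.2 -10.2 104.  179.6] tool: [ 0.8 -0.  24.1  0.3] rows>= 1
```

>>> {"method": "carry_out", "body": {
  "deltas": [
    [[1,0,5,0,5],[1,0,10,0,5],[1,0,15,0,5],[1,0,19,0,5],[1,0,21,0,5]]
  ]
}}

```text
time_s: 43.42
position: [0.5577, -0.0112, 0.1067]
tcp_rot: [[-1.0, 0.003, -0.0], [0.003, 1.0, -0.0], [0.0, -0.0, -1.0]]
force: [-0.2, -0.2, -1.9]
gripper_width: 0.0159
gripper_force: 30.0
```

>>> {"method": "carry_out", "body": {
  "deltas": [
    [[0,0,1,0,5],[0,0,2,0,5],[0,0,3,0,5],[0,0,3,0,5]]
  ]
}}

```text
time_s: 43.92
position: [0.5578, -0.0112, 0.104]
tcp_rot: [[-1.0, 0.003, -0.0], [0.003, 1.0, -0.0], [0.0, -0.0, -1.0]]
force: [-0.1, 0.7, -2.2]
gripper_width: 0.0157
gripper_force: 30.0
```

>>> {"method": "carry_out", "body": {
  "deltas": [
    [[0,0,1,0,5],[0,0,1,0,5]]
  ]
}}

```text
time_s: 44.18
position: [0.5579, -0.0112, 0.1039]
tcp_rot: [[-1.0, 0.003, 0.001], [0.003, 1.0, -0.0], [-0.001, -0.0, -1.0]]
force: [-1.7, 0.1, 4.9]
gripper_width: 0.0159
gripper_force: 30.0
```

>>> {"method": "carry_out", "body": {
  "deltas": [
    [[0,0,0,4,5],[0,0,0,8,5],[0,0,0,12,5],[0,0,0,16,5],[0,0,0,20,5]]
  ]
}}

```text
time_s: 44.8
position: [0.5582, -0.0114, 0.1039]
tcp_rot: [[-0.938, 0.346, 0.001], [0.346, 0.938, -0.001], [-0.001, -0.0, -1.0]]
force: [-1.8, -0.5, 4.9]
gripper_width: 0.0157
gripper_force: 30.0
```

Seated and turning freely; on to 60°.

>>> {"method": "carry_out", "body": {
  "deltas": [
    [[0,0,0,4,5],[0,0,0,8,5],[0,0,0,12,5],[0,0,0,16,5],[0,0,0,20,5]]
  ]
}}

```text
time_s: 45.42
position: [0.5582, -0.0114, 0.1039]
tcp_rot: [[-0.763, 0.646, 0.001], [0.646, 0.763, -0.001], [-0.001, 0.0, -1.0]]
force: [-0.1, -1.5, 5.1]
gripper_width: 0.016
gripper_force: 30.0
```

>>> {"method": "carry_out", "body": {
  "deltas": [
    [[0,0,0,4,5],[0,0,0,8,5],[0,0,0,12,5],[0,0,0,16,5],[0,0,0,20,5]]
  ]
}}

```text
time_s: 46.05
position: [0.5582, -0.0114, 0.1039]
tcp_rot: [[-0.496, 0.868, 0.001], [0.868, 0.496, -0.001], [-0.001, 0.001, -1.0]]
force: [-0.5, -0.6, 4.4]
gripper_width: 0.0159
gripper_force: 30.0
```

>>> {"method": "carry_out", "body": {
  "deltas": [
    [[0,0,0,0,5],[0,0,0,0,60],[0,0,0,0,60],[0,0,0,0,80],[0,0,0,0,80]]
  ]
}}

```text
time_s: 46.68
position: [0.5577, -0.0112, 0.1029]
tcp_rot: [[-0.498, 0.867, -0.0], [0.867, 0.498, -0.0], [0.0, -0.0, -1.0]]
force: [-0.1, -0.9, -0.1]
gripper_width: 0.0532
gripper_force: 0.0
```

>>> {"method": "carry_out", "body": {
  "deltas": [
    [[0,0,-40,0,80],[0,0,-90,0,80],[0,0,-130,0,80],[0,0,-130,0,80],[0,0,-130,0,80]]
  ]
}}

```text
time_s: 47.3
position: [0.5572, -0.0111, 0.2323]
tcp_rot: [[-0.497, 0.868, -0.001], [0.868, 0.497, -0.0], [0.001, -0.001, -1.0]]
force: [0.6, 0.4, -0.1]
gripper_width: 0.0729
gripper_force: 0.0
```

```bash
python3 - <<'E' 2>/dev/null
from h import *
info(); p,d,C=wrist('w11')
for n,b in [('grip',(.48,.66,-.1,.09,.096,.115)),('cover',(.45,.68,-.12,.1,.067,.08)),('model',(.47,.66,.18,.32,.042,.07))]:
    for q in comps(C,*b,100): print(n,len(q),rect(q),q[:,2].max().round(3))
p2,d,C=side('s11')
for q in comps(C,.4,.48,-.15,.1,.055,.08,6): print('side',len(q),rect(q),q[:,2].max().round(3))
for q in comps(C,.45,.68,-.12,.1,.067,.08,40): print('cover',len(q),rect(q))
cv2.imwrite('pics/v11.png',np.hstack([cv2.resize(p,(400,300))[:,:,::-1],cv2.resize(p2[150:330,120:360],(400,300))[:,:,::-1]]))
E
```

```text
t 47.3 pose [557.2 -11.1 232.3 119.8] w 72.9 gf 0.0 F [ 0.6  0.4 -0.1] q [ -2.  17.  93.  -0.  71. -32.]
grip 1118 (array([558.2, -10.4]), array([15.3, 65.4]), 29.5) 0.113
cover 11639 (array([558. , -11.6]), array([138.6, 138.8]), 86.9) 0.08
side 41 (array([438.5,  78. ]), array([16.8, 16.9]), 34.2) 0.071
side 42 (array([438. ,  17.5]), array([16.2, 17.5]), 3.7) 0.072
side 46 (array([436.9, -34.4]), array([16.7, 17.6]), 34.7) 0.073
side 48 (array([438.7, -95.6]), array([16.5, 16.8]), 53.3) 0.073
cover 1490 (array([557.5, -12.2]), array([138.8, 138.5]), 83.6)
```

View pics/v11.png

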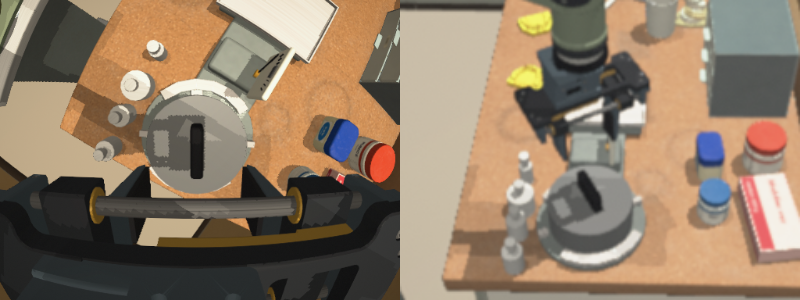

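The wrist part shows the cover seated at (196,140) with its bar turned 60°, and the weights standing in a row. I back off a little and check the model on its pan.

>>> {"method": "carry_out", "body": {
  "deltas": [
    [[-40,0,-40,0,80],[-90,0,-60,0,80],[-140,0,-60,0,80],[-190,0,-60,0,80],[-190,0,-60,0,80]]
  ]
}}

```text
time_s: 48.02
position: [0.6529, -0.179, 0.2898]
tcp_rot: [[-0.494, 0.869, -0.004], [0.869, 0.494, 0.0], [0.002, -0.003, -1.0]]
force: [-0.4, -0.0, -0.3]
gripper_width: 0.0728
gripper_force: 0.0
```

```bash
python3 - <<'E'
from h import *
info(); p,d,C=side('s12')
for q in comps(C,.46,.66,.18,.32,.038,.07,20): print('model/pan',len(q),rect(q),q[:,2].max().round(3))
for q in comps(C,.34,.47,.11,.26,.006,.05,30): print('at old model place',len(q),rect(q))
cv2.imwrite('pics/v12.png',cv2.resize(p[120:320,130:390],(780,600))[:,:,::-1])
E
```

```text
t 48.025 pose [ 652.9 -179.   289.8  119.6] w 72.8 gf 0.0 F [-0.4 -0.  -0.3] q [-16.  27.  69.  -0.  84. -46.]
model/pan 281 (array([510.3, 269.3]), array([68.7, 84.7]), 72.7) 0.057
```

View pics/v12.png

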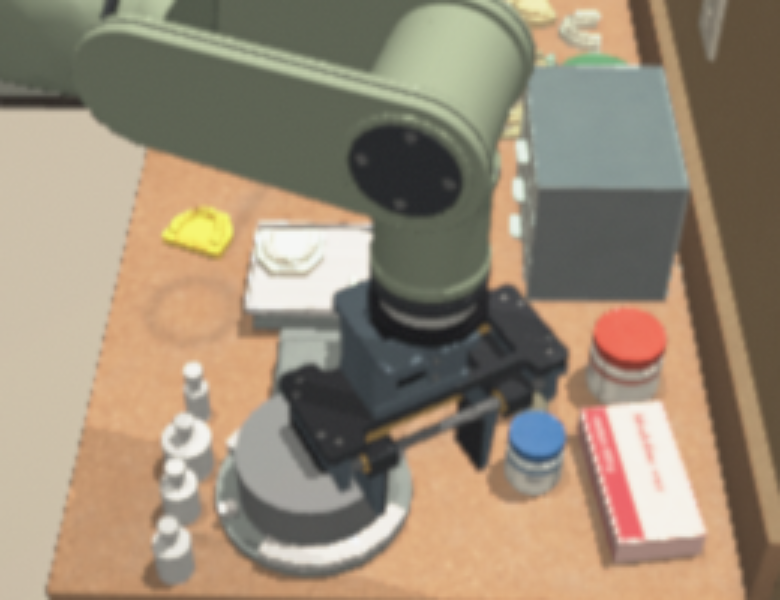

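The model has been knocked a few centimetres to the left on its pan, now at (290,250). I check whether it still lies flat inside the rim.

```bash
python3 - <<'E'
from h import *
p,d,C=side('s13')
for lo in (.042,.044,.046,.05):
    for q in comps(C,.46,.66,.18,.35,lo,.075,15): print(lo,len(q),rect(q),q.min(0).round(3),q.max(0).round(3))
m=(C[...,0]>.47)&(C[...,0]<.57)&(C[...,1]>.2)&(C[...,1]<.33)&(C[...,2]>.044)&(C[...,2]<.075)
q=C[m]; print('plane',np.linalg.lstsq(np.c_[q[:,:2],np.ones(len(q))],q[:,2],rcond=None)[0].round(3))
cv2.imwrite('pics/v13.png',cv2.resize(p[180:240,200:270],(700,600),interpolation=cv2.INTER_CUBIC)[:,:,::-1])
E
```

```text
0.042 228 (array([515.5, 262.1]), array([73.3, 56.2]), 2.7) [0.479 0.233 0.042] [0.552 0.291 0.056]
0.044 193 (array([518.4, 262.7]), array([67.4, 55.3]), 2.7) [0.484 0.235 0.044] [0.552 0.291 0.056]
0.046 144 (array([515.9, 263.8]), array([49.6, 63.8]), 89.7) [0.484 0.239 0.046] [0.548 0.289 0.056]
0.05 17 (array([499.7, 257.6]), array([ 8.6, 37.3]), 41.0) [0.488 0.243 0.05 ] [0.512 0.274 0.056]
0.05 23 (array([530.9, 255. ]), array([29.3, 14.3]), 56.1) [0.518 0.244 0.05 ] [0.543 0.27  0.054]
plane [ 0.    -0.045  0.06 ]
```

View pics/v13.png

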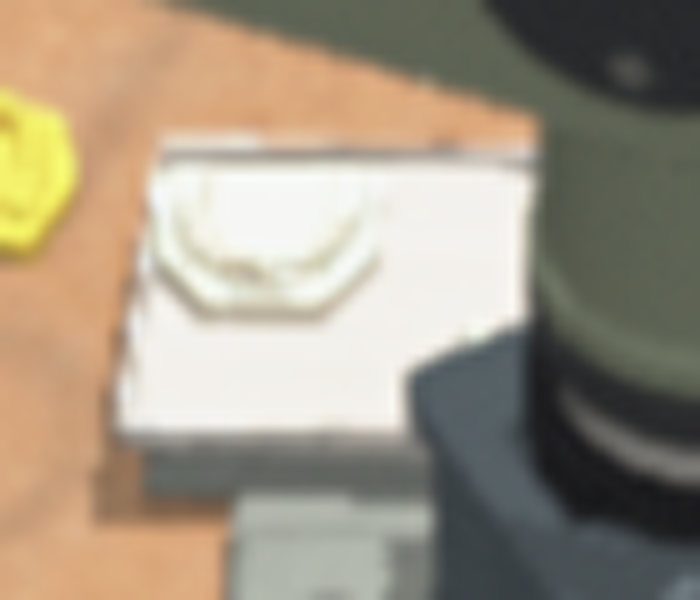

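The model still lies flat, base-down, well inside the rim: x 0.48–0.55 and y 0.23–0.29, with its top at 56 mm as expected. Handing in.

```bash
python3 -c "
from h import *
print(hand_in()); info()"
```

```text
the job is handed in; nothing more can be done
None
the job is handed in; nothing more can be done
```

The job is handed in: the only model within reach, model_b, balanced against 150 g (100 + 50) with the needle still in the level band, the weights are upright at their old places clear of the balance, and the cover is back on and turned 60° clockwise to lock; model_b was knocked slightly aside on its pan but still lies flat, and I took a beige, model-sized piece about 1.1 m away, out of reach, for background rather than model_a.

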